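# Set up the levelling stand for varnishing

### The job

Set up the levelling stand for varnishing: draw its transit pin out of the bore and hang it in the side notch behind, then lay all the small square-section oak blocks from the bench on the plate, each lying flat on a long side. With the blocks on it, turn the two foot knobs at the front until the plate is level, and last turn the clamp knob clockwise until it clicks past its detent; leave the other things on the bench alone.

Things in the scene. Friction and masses are not known exactly. Their poses are not given: they have to be found in the camera images.
- stand: levelling stand, heavy grey base fixed on the bench, 255 x 450 x 12 mm; origin on the bench under the plate's centre; x away from the front (where the two foot knobs are), y to its left, z up. In this frame, mm: ball pivot under the plate x 0, y 0, z 46; left foot axis x -135, y 100; right foot axis x -135, y -100; bore post 44 x 44, top z 66, at x -35, y 190. Place and yaw vary
- plate_top (a point): centre of the aluminium plate's upper face (140 mm along x, 288 along y inside a rim 12 mm high, 6 thick), axes as the stand's but tilting with the plate; 75 mm above the bench when level. Rests on the ball pivot under its centre and the two feet; tilted 4 to 9 degrees at the start. Gives a little under load: up to 2 degrees for a block at one end, little if spread evenly
- knob_left (a joint): angle of the left foot knob (rad, grows clockwise from above, -3.2 to 3.2); its zero does not mean level. Clockwise raises the left front foot by 8 mm a radian (plate turns 0.05 rad about the line from centre pivot to right foot). Stays where left, takes 0.1 N m. Level is about 1.5 to 2.3 rad from the start
- knob_right (a joint): the same for the right foot knob: clockwise raises the right front foot by 8 mm a radian; level is up to about 1.7 rad away, either way
- knob_left_grip (a point): grip point of the left foot knob, on its axis, 78 mm above the bench. The grip is an upright wing 46 mm long along this point's x, 12 mm thick along its y, from 56 to 91 mm above the bench, on a round hub of 21 mm radius
- knob_right_grip (a point): the same on the right foot knob, which leans a little (up to 7 degrees) with the plate until the left foot is set
- clamp (a joint): angle of the clamp knob on the housing at the stand's right side (rad, grows clockwise from above, 0 to 1.25). A spring detent resists with up to about 0.2 N m and turns the knob back if let go short of 0.9; beyond that it snaps on to its stop (the click) and stays
- clamp_grip (a point): grip point of the clamp knob, on its axis, 82 mm above the bench; an upright wing like the foot knobs', 46 mm along this point's x, 12 mm along y, from 60 to 95 mm above the bench, hub radius 21 mm; housing 56 x 52 mm, top at 52 mm
- pin: loose steel transit pin, 120 g, upright in the 16 mm bore at the stand's left at the start, collar on the post; origin on its axis at the collar's underside, z up along it: shank 12 mm diameter reaching 40 mm below, collar 32 mm diameter, 6 mm thick, above it a flat grip 34 mm along x, 14 mm along y, 6 to 40 mm above the origin
- notch (a point): parking notch behind the bore: centre of a slot in a bracket's top face, 66 mm above the bench, axes as the stand's. Slot 17 mm wide in y, open above, below and at its front end 23 mm to -x, closed 17 mm to +x by a wall no higher. The pin hangs with its shank through the slot and its collar on the two prongs, each 16 mm wide and 10 mm thick
- piece_1: oak block 45 x 90 x 45 mm lying on the bench, long axis along its y, origin at the centre of its underside, 0.08 to 0.17 kg
- piece_2: another such block; two or three of them are there
- piece_3: another such block
- sanding_block: grey and black sanding block, 66 x 110 x 42 mm, bystander
- paint_brush: paint brush, 52 x 215 x 16 mm, bystander
- screw_box: small cardboard screw box, 61 x 90 x 50 mm, bystander
There are look-alikes about, which are no part of the job. Of the things shaped like the pin, the steel one is meant.

How it is judged:
By the outcome, as a careful person would: the job done as asked, in the order asked, and still so for the second after the job is handed in, with the robot touching nothing.
Of piece_1, piece_2, piece_3 only 2 to 3 are there at a start; the rules pass over those that are not, and their reading is None.
At some moment in a run one of piece_1, piece_2, piece_3 may be knocked a few centimetres aside while the robot is not near it.
It also fails if it takes over 210 s, if anything falls off the work surface, if the arm or the gripper's body presses on something with over 40 N, if the wrist force passes 120 N, or if a joint passes its speed limit or range.

### The arm

A 7-joint arm with a two-finger parallel gripper is mounted at the origin on a cart in front of the work surface, level with it; the furniture and walls round the work are solid. World frame = base frame: x ahead of the robot, y to its left, z up, the work surface at z = 0. Lengths are in m, angles in rad, forces in N, time in s.
With the tool pointing down it reaches from about 0.425 to 1.025 m from the base axis. Payload 9.4 kg.
Tool frame: the origin (TCP) lies midway between the tips of the shut fingers; the grasp point (between the pads) lies 19 mm behind it (tcp_to_grasp is the distance from the TCP to the grasp point, in m); z points along the fingers, y is the line along which they close (so a half turn about z gives the same grasp; the last joint's range is limited). The gripper opens to 93 mm and grips with 3 to 60 N. Pads are 15 mm wide; open, the fingers measure 128 mm over their backs; the gripper's body (75 mm by 188 mm) begins 65 mm behind the grasp point.
Start: joints at [-1.426, 0.599, -0.003, 1.599, 0.002, 0.943, -0.08], TCP at [0.159, 0.707, 0.219] pointing down, gripper open.
Joint ranges: [-2.57, 2.57], [-0.35, 1.97], [-1.29, 1.29], [0.11, 2.56], [-1.05, 4.19], [0.11, 1.86], [-2.63, 2.63]. Speed limits (rad/s): [2.22, 2.22, 3.01, 3.01, 3.14, 3.14, 3.14].

### API

Orientations are given as a rotation vector (axis times angle).
In Python, from bench import * gives the robot as it stands. The module is installed in compiled form; this text tells all that it offers.
- The arm moves only by the tool send_rows, never from a script. Its argument "rows" is a list of rows, each a list of 4 numbers: the shift along the tool's x, y, z in units of 30 cm (1.0 is 30 cm), then the turn about the tool's z in units of pi/2 rad (1.0 is pi/2 rad). A call has 1 to 12 rows; each row shifts and turns the commanded pose from where the row before left it, along the tool's axes as they then stand; what a row does not reach is not made up. A row lasts 1/12 s, in which the tool goes at most 41.7 mm and 7.16 degrees, less where a joint would pass 70% of its speed; a pose out of reach is approached as far as the arm can. A call with a number of a shift or a turn outside -1 to 1 is refused whole. A call with a gripper value outside its range is refused whole. "fingers" is the opening, from 0 (shut) to 1 (fully open), set as the call begins (left out, the last holds). The fingers move at their own pace and stop on an object; "newtons" is the grip in N (left out, the last holds). Time passes only in rows, so rows that do not move let the fingers close. It gives the time, the measured TCP pose, the force, the opening and the grip force at its end, in the units of the state.
- sense(): the state, without advancing time (a new reading comes with each control period).
- snapshot(name): name is "scene" or "top" or "wrist"; returns the picture (480x640x3 uint8, red, green, blue); there is no depth.
- camera_model(name): a dict with "K" (3x3 intrinsics, pixels), "R" (3x3) and "t" (3): a world point X has camera coordinates R X + t. Camera axes: x right, y down, z forward; pixel columns grow to the right and rows downward; lengths in m; the calibration is good to about 2 mm. A picture is of the moment at which its call begins: read the wrist's pose just before it. camera_model takes no time and is no camera call; for the wrist camera it gives the pose at the moment of the call.
- job_done(): hands the job in; it is judged then, once.
Trained networks look in the newest picture that a camera, given by its name, has taken for a name from the list of things; names that differ only in an ending like _2 or _b are one class to them, and where a whole thing is asked for, a point or a joint stands for the part that bears it (a point fixed in the world has none). Each returns a list of dicts, best first, with "confidence" (0 to 1); they miss things now and then, are a little off and sometimes report something else, mostly with a low value. They report only what shows in the picture. A call takes as long as a camera call. They do not tell look-alikes from the thing itself.
- trace(camera, label): "pixels" (480x640 bool, what is visible of it) and "extent" ([left, top, width, height] in pixels, round what is visible of it).
The state is a dict: "time": time; "joints": joint angles; "dq": joint speeds; "effort": joint torques, N m; "eef_pos": TCP position; "ee_rot": TCP orientation; "ft_force": force on the tool from outside, world axes, zero at the start; "wrist_torque": the same for the moment, N m; "width": finger opening in m; "gripper_force": force on a finger pad.
Only numpy, scipy, OpenCV 4.12 (cv2) and the standard library are available. Lean on these libraries where they do the work, as an engineer would, in place of code of your own. Each camera call takes 0.05 s, during which the arm holds its last target. There are 200 camera calls.

## Working session

There is one attempt and no reset: what is moved stays moved. The work goes in short steps, Python scripts to look and compute and a tool call to move; the robot and the scene stay as the last step left them, time stands still between calls to the robot, and variables do not carry over. Pictures are saved under pics/ and viewed, at most 14 in all, crops included, and the job is handed in when it is done.

Besides the shell and the picture viewer there is one more tool, called after "Emit:" by a JSON object that holds its "method" and its "body". send_rows: Moves the arm, as the interface text tells. Shifts and turns lie within -1 to 1; 1 stands for 30 cm of shift or pi/2 rad of turn. Its arguments: {"type":"object","properties":{"rows":{"type":"array"},"fingers":{"type":"number"},"newtons":{"type":"number"}},"required":["rows"]}

```bash
mkdir -p pics; python3 - <<'E'
from bench import *
import cv2,numpy as np
s=sense(); print({k:np.round(v,3) for k,v in s.items()})
for n in("scene","top"):
    im=snapshot(n); cv2.imwrite(f"pics/{n}0.png",im[:,:,::-1])
    c=camera_model(n); print(n,np.round(c["K"],1).tolist(),np.round(c["R"],3).tolist(),np.round(c["t"],3).tolist())
    for l in("stand","pin","piece_1","plate_top","knob_left_grip","knob_right_grip","clamp_grip","notch"):
        try:
            for d in trace(n,l)[:5]:
                print(l,round(d["confidence"],2),np.round(d["extent"]).tolist(),np.round(np.argwhere(d["pixels"]).mean(0)[::-1],1))
        except Exception as e: print(l,e)
E
```

```text
{'time': np.float64(0.0), 'joints': array([-1.426,  0.6  , -0.003,  1.6  ,  0.002,  0.943, -0.08 ]), 'dq': array([-0.001,  0.001,  0.001,  0.001, -0.001, -0.   ,  0.001]), 'effort': array([ 0.0000e+00, -7.6507e+01,  1.4970e+00, -2.5235e+01, -5.2000e-02,
        1.7000e-02,  0.0000e+00]), 'eef_pos': array([0.159, 0.707, 0.218]), 'ee_rot': array([-3.480e-01, -3.122e+00,  2.000e-03]), 'ft_force': array([-0.138,  0.172, -0.937]), 'wrist_torque': array([-0.012, -0.   ,  0.021]), 'gripper_force': np.float64(0.0), 'width': np.float64(0.093)}
scene [[621.9, 0.0, 310.5], [0.0, 621.9, 240.8], [0.0, 0.0, 1.0]] [[-0.75, -0.662, -0.009], [-0.356, 0.414, -0.838], [0.558, -0.625, -0.546]] [0.396, 0.265, 1.472]
stand 0.82 [237.0, 200.0, 144.0, 103.0] [308.9 254.8]
stand 0.56 [336.0, 204.0, 17.0, 12.0] [343.9 208.5]
stand 0.29 [241.0, 323.0, 41.0, 38.0] [260.5 340.7]
pin 0.79 [265.0, 260.0, 13.0, 17.0] [271.5 268.4]
pin 0.75 [286.0, 285.0, 15.0, 30.0] [293.8 297.2]
pin 0.7 [247.0, 288.0, 10.0, 28.0] [252.8 300.9]
pin 0.67 [218.0, 273.0, 18.0, 27.0] [228.3 285. ]
pin 0.41 [199.0, 296.0, 19.0, 35.0] [2
[... 970 characters left out ...]
 206.0, 18.0, 11.0] [213.9 207.8]
pin 0.48 [242.0, 226.0, 14.0, 13.0] [247.5 232.1]
pin 0.4 [429.0, 264.0, 39.0, 21.0] [448.7 273.1]
piece_1 0.88 [161.0, 195.0, 38.0, 37.0] [180.4 212.5]
piece_1 0.61 [165.0, 267.0, 43.0, 28.0] [185.1 278.8]
piece_1 0.58 [430.0, 263.0, 38.0, 20.0] [449.2 273.3]
plate_top 0.77 [263.0, 189.0, 119.0, 70.0] [318.9 217.4]
plate_top 0.36 [392.0, 149.0, 45.0, 36.0] [415.  168.5]
knob_left_grip 0.54 [273.0, 263.0, 18.0, 14.0] [282.6 269.2]
knob_left_grip 0.5 [443.0, 174.0, 46.0, 39.0] [464.5 195.6]
knob_right_grip 0.64 [354.0, 254.0, 14.0, 19.0] [358.9 265.6]
clamp_grip 0.72 [381.0, 205.0, 18.0, 19.0] [390.  214.5]
notch 0.62 [239.0, 185.0, 167.0, 93.0] [319.6 228.8]
```

```bash
python3 - <<'E'
import cv2
a=cv2.imread("pics/top0.png")[120:330,140:500]
cv2.imwrite("pics/top0c.png",cv2.resize(a,(800,467),interpolation=cv2.INTER_CUBIC))
a=cv2.imread("pics/scene0.png")[160:370,180:460]
cv2.imwrite("pics/scene0c.png",cv2.resize(a,(800,600),interpolation=cv2.INTER_CUBIC))
E
```

```text
(no output)
```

View pics/top0c.png

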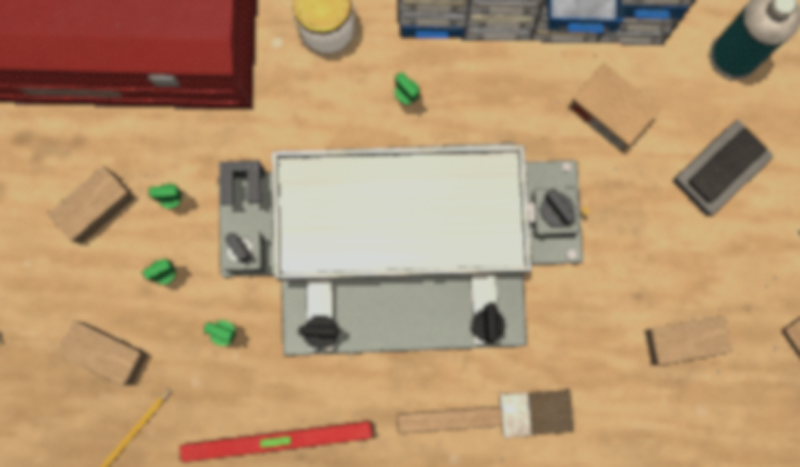

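View pics/scene0c.png

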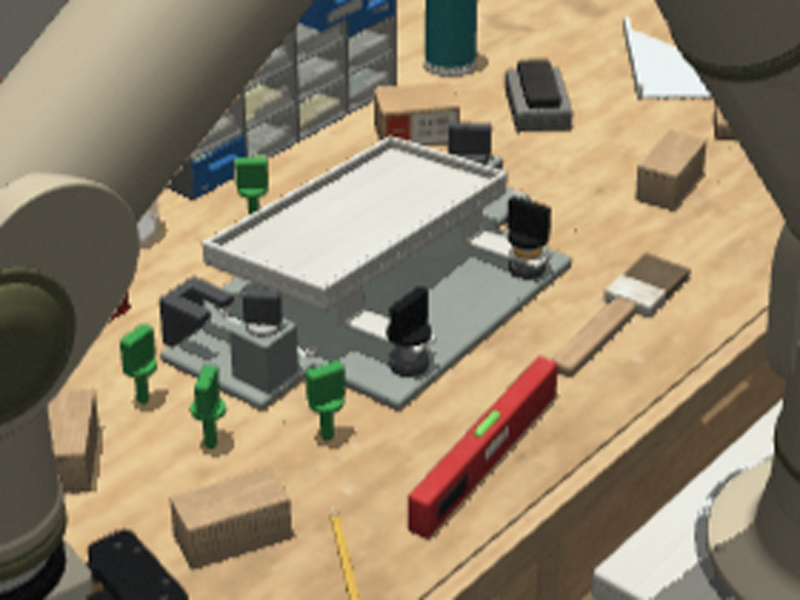

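```bash
cat > h.py <<'E'
from bench import *
import cv2,numpy as np,math
from scipy.spatial.transform import Rotation as Ro
def cam(n):
    c=camera_model(n); return [np.array(c[k]) for k in("K","R","t")]
def proj(c,X):
    K,R,t=c; p=(np.atleast_2d(X)@R.T+t)@K.T; return p[:,:2]/p[:,2:]
def back(c,uv,z):
    K,R,t=c; o=-R.T@t; d=(np.linalg.inv(K)@np.c_[np.atleast_2d(uv),np.ones(len(np.atleast_2d(uv)))].T).T@R
    return o+d*((z-o[2])/d[:,2:])
def pose():
    s=sense(); R=Ro.from_rotvec(s["ee_rot"]).as_matrix(); return np.array(s["eef_pos"]),math.atan2(R[1,0],R[0,0])
def shot(n,f):
    c=cam(n); im=snapshot(n); cv2.imwrite(f"pics/{f}.png",im[:,:,::-1]); return c,im
def plan(wps,step=.036,start=None):
    """wps: (x,y,z,yaw) ; prints rows; yaw None keeps; turn interleaved"""
    p,a=pose() if start is None else (np.array(start[:3]),start[3])
    out=[]
    for w in wps:
        q=np.array(w[:3],float); b=a if w[3] is None else w[3]
        dt=(a-b+math.pi)%(2*math.pi)-math.pi   # + = clockwise
        d=q-p; n=max(1,math.ceil(np.linalg.norm(d)/step),math.ceil(abs(dt)/math.radians(7)))
        for i in range(n):
            c,s=math.cos(a),math.sin(a); v=d/n
            # tool x=(c,s), tool y = z x x with z down -> (s,-c)
            out.append([round(float(k),3) for k in((v[0]*c+v[1]*s)/.3,(v[0]*s-v[1]*c)/.3,-v[2]/.3,dt/n/(math.pi/2))])
            a-=dt/n
        p=q
    i=0;L=[]
    print(len(out),"rows")
    for r in out:
        if L and L[-1][1]==r: L[-1][0]+=1
        else: L.append([1,r])
    print(L)
E
python3 - <<'E'
from h import *
c=cam("top"); f=lambda u,v:(140+u/2.2222,120+v/2.2238)
pts={"post":((242,245),.066),"kl":((320,325),.085),"kr":((488,318),.085),"cl":((556,205),.088),"b1":((92,202),.045),"b2":((102,350),.045),"b3":((688,338),.045),"box":((613,107),.05),
"bfl":((285,354),.012),"bfr":((526,346),.012)}
for k,(p,z) in pts.items(): print(k,np.round(back(c,f(*p),z)[0],3))
im=cv2.imread("pics/top0.png")[120:360,440:640]; cv2.imwrite("pics/r.png",cv2.resize(im,None,fx=2.5,fy=2.5))
p,a=pose();print(p,a)
w=cam("wrist");R=Ro.from_rotvec(sense()["ee_rot"]).as_matrix()
print("wrist cam in tool",np.round(R.T@(-w[1].T@w[2]-p),3),np.round(w[1]@R,3),w[0])
E
```

```text
post [0.53  0.155 0.066]
kl [0.437 0.057 0.085]
kr [ 0.451 -0.138  0.085]
cl [ 0.585 -0.215  0.088]
b1 [0.58  0.342 0.045]
b2 [0.402 0.319 0.045]
b3 [ 0.436 -0.381  0.045]
box [ 0.715 -0.288  0.05 ]
bfl [0.404 0.104 0.012]
bfr [ 0.422 -0.191  0.012]
[0.1594668  0.70724263 0.21861316] 2.9198290456825258
wrist cam in tool [ 0.071 -0.    -0.166] [[ 0.     1.     0.   ]
 [-0.966  0.    -0.257]
 [-0.257 -0.     0.966]] [[423.04795689   0.         317.67423281]
 [  0.         423.04795689 238.63642144]
 [  0.           0.           1.        ]]
```

View pics/r.png

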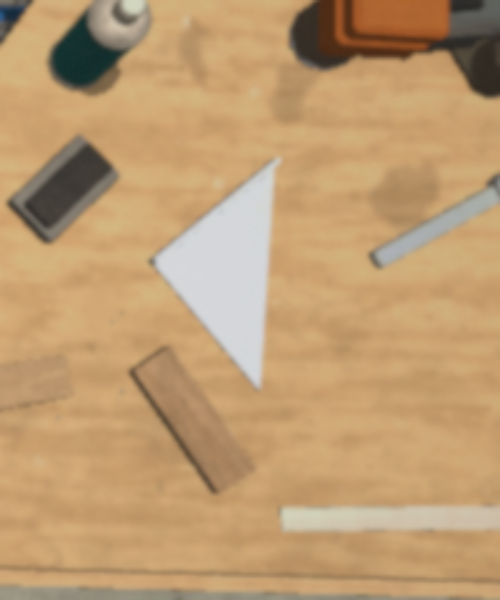

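```bash
python3 - <<'E'
from h import *
plan([(.55,-.03,.28,math.pi)],step=.0405)
E
```

```text
21 rows
[[1, [-0.086, -0.101, -0.01, -0.007]], [1, [-0.085, -0.101, -0.01, -0.007]], [1, [-0.084, -0.102, -0.01, -0.007]], [1, [-0.083, -0.103, -0.01, -0.007]], [1, [-0.082, -0.104, -0.01, -0.007]], [1, [-0.081, -0.105, -0.01, -0.007]], [1, [-0.08, -0.106, -0.01, -0.007]], [1, [-0.079, -0.107, -0.01, -0.007]], [1, [-0.077, -0.107, -0.01, -0.007]], [1, [-0.076, -0.108, -0.01, -0.007]], [1, [-0.075, -0.109, -0.01, -0.007]], [1, [-0.074, -0.11, -0.01, -0.007]], [1, [-0.073, -0.111, -0.01, -0.007]], [1, [-0.072, -0.111, -0.01, -0.007]], [1, [-0.07, -0.112, -0.01, -0.007]], [1, [-0.069, -0.113, -0.01, -0.007]], [1, [-0.068, -0.114, -0.01, -0.007]], [1, [-0.067, -0.114, -0.01, -0.007]], [1, [-0.066, -0.115, -0.01, -0.007]], [1, [-0.064, -0.116, -0.01, -0.007]], [1, [-0.063, -0.116, -0.01, -0.007]]]
```

```bash
python3 - <<'E'
import re
s=open('h.py').read(); i=s.index("def plan")
s=s[:i]+'''def plan(wps,step=.039,start=None):
    """turn first (one line), then shift, for each waypoint (x,y,z,yaw or None)"""
    p,a=pose() if start is None else (np.array(start[:3]),start[3])
    for w in wps:
        q=np.array(w[:3],float); b=a if w[3] is None else w[3]
        dt=(a-b+math.pi)%(2*math.pi)-math.pi
        if abs(dt)>.004:
            n=math.ceil(abs(dt)/math.radians(7)); print(n,"x",[0,0,0,round(dt/n/(math.pi/2),4)])
        a-=dt; d=q-p; n=max(1,math.ceil(np.linalg.norm(d)/step)); c,s=math.cos(a),math.sin(a); v=d/n/.3
        if np.linalg.norm(d)>.0004: print(n,"x",[round(float(k),4) for k in(v[0]*c+v[1]*s,v[0]*s-v[1]*c,-v[2])]+[0])
        p=q
'''
open('h.py','w').write(s)
E
python3 -c "
from h import *
plan([(.55,-.03,.28,math.pi)],step=.0405)"
```

```text
2 x [0, 0, 0, -0.0706]
21 x [-0.062, -0.117, -0.0097, 0]
```

Emit:
{"method": "send_rows", "body": {"rows": [[0,0,0,-0.07],[0,0,0,-0.07],[-0.062,-0.117,-0.01,0],[-0.062,-0.117,-0.01,0],[-0.062,-0.117,-0.01,0],[-0.062,-0.117,-0.01,0],[-0.062,-0.117,-0.01,0],[-0.062,-0.117,-0.01,0],[-0.062,-0.117,-0.01,0],[-0.062,-0.117,-0.01,0],[-0.062,-0.117,-0.01,0],[-0.062,-0.117,-0.01,0]], "fingers": 0.5}}

```text
time: 1.9
eef_pos: [0.3455, 0.3542, 0.249]
ee_rot: [0.003, 3.141, 0.001]
ft_force: [-0.1, -0.6, 0.1]
width: 0.0467
gripper_force: 0.0
```

Emit:
{"method": "send_rows", "body": {"rows": [[-0.062,-0.117,-0.01,0],[-0.062,-0.117,-0.01,0],[-0.062,-0.117,-0.01,0],[-0.062,-0.117,-0.01,0],[-0.062,-0.117,-0.01,0],[-0.062,-0.117,-0.01,0],[-0.062,-0.117,-0.01,0],[-0.062,-0.117,-0.01,0],[-0.062,-0.117,-0.01,0],[-0.062,-0.117,-0.01,0],[-0.062,-0.117,-0.01,0],[0,0,0,0]]}}

```text
time: 2.9
eef_pos: [0.5516, -0.0385, 0.2825]
ee_rot: [0.016, 3.138, -0.005]
ft_force: [0.0, 1.0, 0.4]
width: 0.0467
gripper_force: 0.0
```

```bash
python3 - <<'E'
from h import *
print(pose(),np.round(sense()["joints"],2))
c,im=shot("wrist","w1"); np.savez("w1.npz",K=c[0],R=c[1],t=c[2])
for l in("pin","knob_left_grip","knob_right_grip","clamp_grip"):
    for d in trace("wrist",l)[:4]:
        print(l,round(d["confidence"],2),np.round(d["extent"]).tolist(),np.round(np.argwhere(d["pixels"]).mean(0)[::-1],1))
cv2.imwrite("pics/w1b.png",cv2.resize(im[:,:,::-1],(800,600),interpolation=cv2.INTER_CUBIC))
E
```

```text
(array([ 0.55161664, -0.03845178,  0.2825216 ]), 3.131210614468501) [-0.14  0.32  0.13  1.93 -0.05  0.89  1.58]
pin 0.95 [521.0, 160.0, 52.0, 40.0] [545.5 177.1]
pin 0.71 [533.0, 40.0, 71.0, 40.0] [568.5  59.5]
pin 0.67 [599.0, 127.0, 40.0, 34.0] [623.8 141.9]
knob_left_grip 0.76 [406.0, 39.0, 66.0, 54.0] [434.7  63.8]
knob_left_grip 0.71 [94.0, 222.0, 59.0, 51.0] [125.  242.2]
knob_right_grip 0.82 [180.0, 52.0, 46.0, 60.0] [200.5  82.6]
knob_right_grip 0.38 [0.0, 48.0, 21.0, 47.0] [ 6.9 77.5]
clamp_grip 0.58 [92.0, 219.0, 64.0, 54.0] [125.2 242.3]
```

View pics/w1b.png

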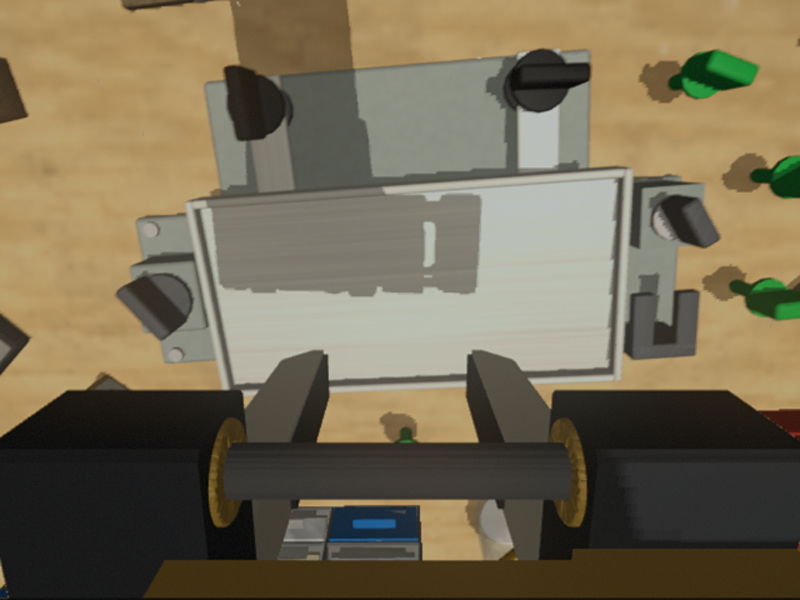

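```bash
cat >> h.py <<'E'
from scipy.optimize import minimize
def box(x0,x1,y0,y1,z0,z1): return np.array([[x,y,z] for x in(x0,x1) for y in(y0,y1) for z in(z0,z1)],float)/1000
def cyl(r,z0,z1): 
    a=np.linspace(0,2*np.pi,25)[:-1]; return np.array([[r*math.cos(k),r*math.sin(k),z] for k in a for z in(z0,z1)])/1000
SH={"pin":[box(-17,17,-7,7,6,40),cyl(16,0,6)],"knob":[box(-23,23,-6,6,-22,13),cyl(21,-36,-22)],"wing":[box(-23,23,-6,6,-22,13)],"clamp":[box(-23,23,-6,6,-22,13),cyl(21,-30,-22)],
"piece":[box(-22.5,22.5,-45,45,0,45)]}
def fit(c,mask,parts,x,y,z,yaws,lean=np.eye(3)):
    """pose x,y,yaw of a shape at height z by silhouette overlap"""
    vs,us=np.nonzero(mask); m=12; u0,v0=max(us.min()-m,0),max(vs.min()-m,0); u1,v1=min(us.max()+m,639),min(vs.max()+m,479)
    S=4; tgt=cv2.resize(mask[v0:v1,u0:u1].astype(np.float32),None,fx=S,fy=S,interpolation=cv2.INTER_LINEAR)>.5
    def cost(q):
        R=lean@Ro.from_rotvec([0,0,q[2]]).as_matrix(); im=np.zeros(tgt.shape,np.uint8)
        for P in parts:
            p=(proj(c,P@R.T+[q[0],q[1],z])-[u0,v0]+.5)*S
            cv2.fillConvexPoly(im,cv2.convexHull(np.round(p*16).astype(np.int32)),1,shift=4)
        im=im>0; return 1-(im&tgt).sum()/max(1,(im|tgt).sum())
    best=None
    for a in yaws:
        r=minimize(cost,[x,y,a],method="Nelder-Mead",options=dict(initial_simplex=np.array([[x,y,a],[x+.008,y,a],[x,y+.008,a],[x,y,a+.25]]),xatol=2e-4,fatol=1e-4,maxiter=150))
        if best is None or r.fun<best.fun: best=r
    return best.x,1-best.fun
def near(n,l,uv,r=25):
    """trace result whose centroid is nearest uv"""
    L=[(np.linalg.norm(np.argwhere(d["pixels"]).mean(0)[::-1]-uv),d) for d in trace(n,l) if d["pixels"].any()]
    L=[k for k in L if k[0]<r]; return max(L,key=lambda k:k[1]["confidence"])[1]["pixels"] if L else None
E
python3 - <<'E'
from h import *
c,im=shot("wrist","w2"); A=np.arange(0,math.pi,math.pi/6)
for l,s,uv,z in(("pin","pin",(545,177),.066),("knob_left_grip","knob",(434,64),.078),("knob_right_grip","knob",(200,82),.078),("clamp_grip","clamp",(125,242),.082)):
    m=near("wrist",l,uv); x=back(c,np.argwhere(m).mean(0)[::-1],z)[0]
    q,o=fit(c,m,SH[s],x[0],x[1],z,A); print(l,np.round(q,4),"iou",round(o,3))
g=lambda u,v:(u/1.25,v/1.25)
for k,p,z in(("base FL",(590,50),.012),("base FR",(205,83),.012),("notch slot left edge mid",(655,303),.066),("right",(677,300),.066),("slot end",(668,327),.066)):
    print(k,np.round(back(c,g(*p),z)[0],4))
E
```

```text
pin [0.525  0.1572 0.7379] iou 0.893
knob_left_grip [0.4314 0.06   1.6516] iou 0.917<stdin>:4: RuntimeWarning: Mean of empty slice.
Traceback (most recent call last):
  File "h.py", line 9, in back
    K,R,t=c; o=-R.T@t; d=(np.linalg.inv(K)@np.c_[np.atleast_2d(uv),np.ones(len(np.atleast_2d(uv)))].T).T@R
                          ~~~~~~~~~~~~~~~~^~~~~~~~~~~~~~~~~~~~~~~~~~~~~~~~~~~~~~~~~~~~~~~~~~~~~~~~~~~
ValueError: matmul: Input operand 1 has a mismatch in its core dimension 0, with gufunc signature (n?,k),(k,m?)->(n?,m?) (size 1 is different from 3)
```

```bash
python3 - <<'E'
s=open('h.py').read()
s=s.replace('for d in trace(n,l) if d["pixels"].any()]','for k in l.split() for d in trace(n,k) if d["pixels"].any()]')
open('h.py','w').write(s)
E
python3 - <<'E'
from h import *
c,im=shot("wrist","w2"); A=np.arange(0,math.pi,math.pi/6); k="knob_left_grip knob_right_grip clamp_grip"
for l,s,uv,z in(("knob_right_grip","knob",(200,82),.078),("clamp_grip","clamp",(125,242),.082)):
    m=near("wrist",k,uv); 
    if m is None: print(l,"none"); continue
    x=back(c,np.argwhere(m).mean(0)[::-1],z)[0]
    q,o=fit(c,m,SH[s],x[0],x[1],z,A); print(l,np.round(q,4),"iou",round(o,3))
g=lambda u,v:(u/1.25,v/1.25)
for k,p,z in(("base FL",(590,50),.012),("base FR",(205,83),.012),("notch slot left edge mid",(655,303),.066),("right",(677,300),.066),("slot end",(668,327),.066)):
    print(k,np.round(back(c,g(*p),z)[0],4))
cr=im[120:300,480:640]; cv2.imwrite("pics/w2c.png",cv2.resize(cr[:,:,::-1],None,fx=3.3,fy=3.3,interpolation=cv2.INTER_CUBIC))
E
```

```text
knob_right_grip [ 0.4457 -0.1412  3.2169] iou 0.914
clamp_grip [ 0.5856 -0.2196  0.6278] iou 0.912
base FL [0.3989 0.1166 0.012 ]
base FR [ 0.4223 -0.1775  0.012 ]
notch slot left edge mid [0.5829 0.1635 0.066 ]
right [0.5806 0.1796 0.066 ]
slot end [0.6018 0.1757 0.066 ]
```

View pics/w2c.png

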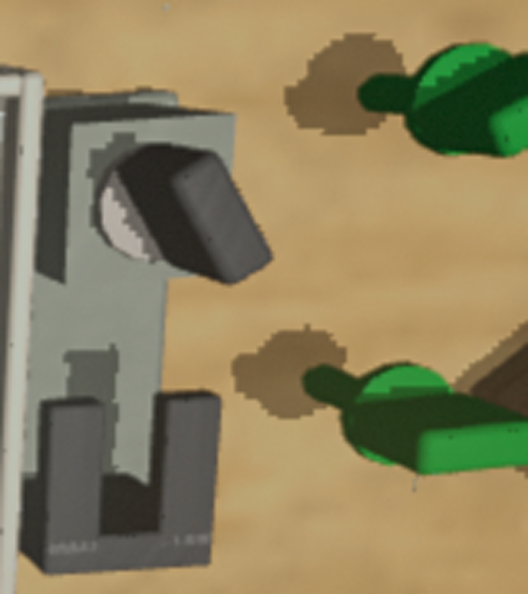

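```bash
python3 - <<'E'
from h import *
c=cam("wrist"); f=lambda u,v:(480+(u+.5)/3.3-.5,120+(v+.5)/3.3-.5)
def B(p,z): return np.array([back(c,f(*k),z)[0][:2] for k in p])
n=B([(42,402),(103,401),(160,394),(220,393),(45,572),(210,562)],.066); print("prongs",np.round(n,4).tolist())
s=B([(103,465),(157,460)],.066); print("slot",np.round(s,4).tolist())
e=B([(130,534)],.066);print("slot end",e)
w=B([(172,180),(215,152),(272,258),(232,283)],.106); d=(w[3]-w[0]+w[2]-w[1])/2; print("pin",w.mean(0),math.atan2(d[1],d[0]),np.linalg.norm(d),np.linalg.norm(w[1]-w[0]))
p=B([(235,114),(73,125)],.066); print("post front corners",p, math.atan2(*(p[1]-p[0])[[1,0]])-math.pi/2, "w",np.linalg.norm(p[1]-p[0]))
# stand fit: knobs, pin
S=np.array([[-.135,.1],[-.135,-.1],[-.035,.19],[-.057,.168],[-.057,.212]]); W=np.array([[.4314,.06],[.4457,-.1412],w.mean(0),p[1],p[0]])
for idx in([0,1,2],[0,1,2,3,4]):
    a,b=S[idx],W[idx]; A,Bm=a-a.mean(0),b-b.mean(0); th=math.atan2((A[:,0]*Bm[:,1]-A[:,1]*Bm[:,0]).sum(),(A*Bm).sum())
    R=np.array([[math.cos(th),-math.sin(th)],[math.sin(th),math.cos(th)]]); t=b.mean(0)-R@a.mean(0); print("stand",t,th,"res",np.round(b-a@R.T-t,4).tolist())
q=np.array([.5829,.1716])
print("notch in stand", (n@R-t@R).round(4).tolist(), (s@R-t@R).round(4).tolist(),(e@R-t@R).round(4))
E
```

```text
prongs [[0.5825, 0.1325], [0.5823, 0.1498], [0.5802, 0.1657], [0.58, 0.1826], [0.6342, 0.1388], [0.6311, 0.1867]]
slot [[0.6013, 0.152], [0.5998, 0.1673]]
slot end [[0.62236299 0.16225716]]
pin [0.52510168 0.15492277] 0.6080124004056063 0.031285490321889035 0.011676686621508215
post front corners [[0.50241662 0.17598074]
 [0.50525649 0.13279151]] -3.075933033544825 w 0.043282489586820745
stand [ 0.57319272 -0.03159729] 0.06901559365170479 res [[-0.0002, 0.0011], [0.0003, -0.0005], [-0.0001, -0.0006]]
stand [ 0.57331599 -0.03155309] 0.06789523644157831 res [[-0.0004, 0.0009], [0.0003, -0.0007], [-0.0004, -0.0007], [0.0002, 0.0006], [0.0004, -0.0001]]
notch in stand [[0.0203, 0.1631], [0.0212, 0.1803], [0.0203, 0.1963], [0.0212, 0.2132], [0.0723, 0.1658], [0.0725, 0.2138]] [[0.0404, 0.1812], [0.0399, 0.1966]] [[0.0621 0.19  ]]
```

```bash
cat >> h.py <<'E'
ST=np.array([.5733,-.0316]); SY=.068
def stw(x,y):
    c,s=math.cos(SY),math.sin(SY); return ST[0]+c*x-s*y,ST[1]+s*x+c*y
E
python3 -c "
from h import *
b=stw(-.035,.19); n=stw(.0445,.189); print(b,n)
plan([(*b,.17,3.79),(*b,.077,None)]); plan([(*b,.132,None),(*n,.132,None),(*n,.080,None)],start=(*b,.077,3.79),step=.02)"
```

```text
(np.float64(0.5254708435351576), np.float64(0.15558272300578818)) (np.float64(0.6048550579568314), np.float64(0.15998686885415977))
6 x [0, 0, 0, -0.069]
6 x [-0.0522, 0.0902, 0.062, 0]
3 x [-0.0, 0.0, 0.1033, 0]
3 x [-0.0, 0.0, -0.0611, 0]
4 x [-0.0549, -0.037, -0.0, 0]
3 x [-0.0, 0.0, 0.0578, 0]
```

Emit:
{"method": "send_rows", "body": {"rows": [[0,0,0,-0.069],[0,0,0,-0.069],[0,0,0,-0.069],[0,0,0,-0.069],[0,0,0,-0.069],[0,0,0,-0.069],[-0.0522,0.0902,0.062,0],[-0.0522,0.0902,0.062,0],[-0.0522,0.0902,0.062,0],[-0.0522,0.0902,0.062,0],[-0.0522,0.0902,0.062,0],[-0.0522,0.0902,0.062,0]]}}

```text
time: 4.7
eef_pos: [0.5254, 0.1568, 0.1693]
ee_rot: [-1.0, 2.978, 0.0]
ft_force: [1.2, 0.3, -0.1]
width: 0.0462
gripper_force: 0.0
```

Emit:
{"method": "send_rows", "body": {"rows": [[0,0,0,0],[0,0,0,0],[0,0,0,0]]}}

```text
time: 4.95
eef_pos: [0.5258, 0.155, 0.1701]
ee_rot: [1.001, -2.978, 0.001]
ft_force: [-0.4, -0.3, 0.9]
width: 0.0464
gripper_force: 0.0
```

```bash
python3 - <<'E'
from h import *
print(pose(),np.round(sense()["joints"],2))
b=stw(-.035,.19); plan([(*b,.077,3.79)])
c,im=shot("wrist","w3"); m=near("wrist","pin",proj(c,[[*b,.085]])[0],40)
if m is not None:
    print(fit(c,m,SH["pin"],*b,.066,[.4,.65,.9]))
E
```

```text
(array([0.52575347, 0.15497772, 0.17012396]), -2.4931378640480406) [-0.35  0.45 -0.05  2.05  0.04  0.64  1.79]
3 x [-0.0002, 0.0007, 0.1035, 0]
(array([0.52473306, 0.15680458, 0.58159598]), np.float64(0.943854096013264))
```

Emit:
{"method": "send_rows", "body": {"rows": [[0,0.002,0.1035,0.03],[0,0.002,0.1035,0],[0,0,0.1035,0],[0,0,0,0]]}}

```text
time: 5.38
eef_pos: [0.5232, 0.1545, 0.0733]
ee_rot: [0.926, -2.996, 0.001]
ft_force: [-1.1, 0.0, 0.9]
width: 0.0464
gripper_force: 0.0
```

Emit:
{"method": "send_rows", "body": {"rows": [[0,0,0,0],[0,0,0,0],[0,0,0,0],[0,0,0,0],[0,0,0,0],[0,0,0,0]], "fingers": 0, "newtons": 25}}

```text
time: 5.88
eef_pos: [0.5254, 0.1568, 0.0781]
ee_rot: [-0.93, 2.999, 0.0]
ft_force: [-2.0, 0.1, 9.5]
width: 0.0138
gripper_force: 25.0
```

```bash
python3 -c "
from h import *
p,a=pose(); print(p,a,sense()['ft_force']); b=stw(-.035,.19); n=stw(.0445,.189); d=np.array(n)-b
plan([(p[0],p[1],p[2]+.054,None),(p[0]+d[0],p[1]+d[1],p[2]+.054,None)],step=.02)"
```

```text
[0.52541179 0.15676699 0.07807449] -2.540329697111679 [-1.96720766  0.12747572  9.4669186 ]
3 x [-0.0, 0.0, -0.06, 0]
4 x [-0.0566, -0.0344, -0.0, 0]
```

Emit:
{"method": "send_rows", "body": {"rows": [[0,0,-0.06,0],[0,0,-0.06,0],[0,0,-0.06,0],[0,0,0,0],[0,0,0,0],[-0.0566,-0.0344,0,0],[-0.0566,-0.0344,0,0],[-0.0566,-0.0344,0,0],[-0.0566,-0.0344,0,0],[0,0,0,0],[0,0,0,0],[0,0,0,0]]}}

```text
time: 6.88
eef_pos: [0.6029, 0.1607, 0.1297]
ee_rot: [0.93, -2.998, 0.0]
ft_force: [-0.5, -1.1, -1.6]
width: 0.0136
gripper_force: 25.0
```

```bash
python3 - <<'E'
from h import *
p,a=pose(); n=stw(.0445,.189); print(p,a,n,sense()["width"],sense()["ft_force"])
c,im=shot("wrist","w4")
m=near("wrist","pin",proj(c,[[p[0],p[1],p[2]]])[0],60)
if m is not None: print(m.sum(),fit(c,m,SH["pin"],p[0],p[1],p[2]-.012,[a+math.pi]))
cv2.imwrite("pics/w4b.png",im[:,:,::-1])
E
```

```text
[0.60285697 0.16069463 0.12974756] -2.5400784608555647 (np.float64(0.6048550579568314), np.float64(0.15998686885415977)) 0.01360197480010662 [-0.54774523 -1.14954057 -1.56939873]
4062 (array([0.60288972, 0.16010043, 0.59022722]), np.float64(0.6983619311060206))
```

View pics/w4b.png

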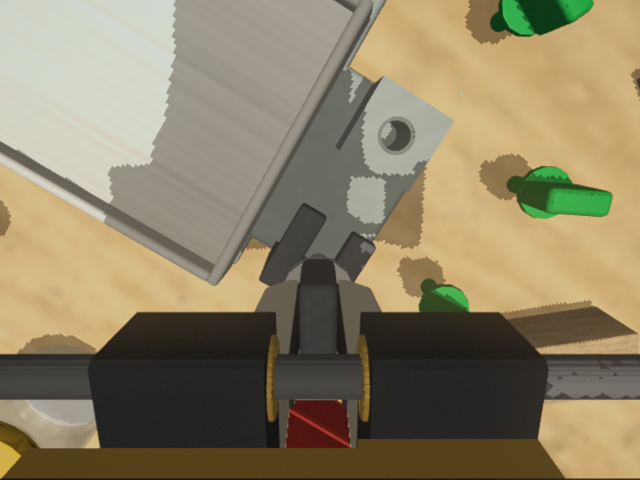

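```bash
python3 - <<'E'
from h import *
c=cam("wrist"); q=back(c,[(397,135),(306,204),(327,213),(348,233),(375,243),(385,76),(454,121)],.066)[:,:2]
R=np.array([[math.cos(SY),-math.sin(SY)],[math.sin(SY),math.cos(SY)]]); print(np.round((q-ST)@R,4).tolist(), q[0])
g=cv2.cvtColor(cv2.imread("pics/w4.png"),6)[100:165,365:430]
p,_=pose(); print("tcp in stand",(p[:2]-ST)@R)
E
```

```text
[[-0.0357, 0.192], [0.0207, 0.1691], [0.0192, 0.1817], [0.023, 0.1977], [0.0202, 0.2139], [-0.0571, 0.1706], [-0.0569, 0.2138]] [0.52460806 0.15751072]
tcp in stand [0.04261259 0.18999601]
```

```bash
python3 -c "
from h import *
n=stw(.044,.189); p,a=pose(); plan([(*n,p[2],None),(*n,.078,None)],step=.011)"
```

```text
1 x [-0.0023, -0.0052, -0.0, 0]
5 x [-0.0, 0.0, 0.0349, 0]
```

Emit:
{"method": "send_rows", "body": {"rows": [[-0.002,-0.005,0,0],[0,0,0,0],[0,0,0.035,0],[0,0,0.035,0],[0,0,0.035,0],[0,0,0,0],[0,0,0,0]]}}

```text
time: 7.57
eef_pos: [0.6046, 0.1603, 0.098]
ee_rot: [0.93, -2.998, -0.001]
ft_force: [-0.3, 1.9, -1.9]
width: 0.0137
gripper_force: 25.0
```

Emit:
{"method": "send_rows", "body": {"rows": [[0,0,0.03,0],[0,0,0.03,0],[0,0,0,0],[0,0,0,0]]}}

```text
time: 7.9
eef_pos: [0.6051, 0.1603, 0.0806]
ee_rot: [0.931, -2.999, -0.001]
ft_force: [-0.1, 3.9, -3.1]
width: 0.0141
gripper_force: 25.0
```

Emit:
{"method": "send_rows", "body": {"rows": [[0.002,0.003,0.006,0],[0,0,0,0],[0,0,0,0]]}}

```text
time: 8.15
eef_pos: [0.6044, 0.1603, 0.0797]
ee_rot: [0.93, -3.001, 0.0]
ft_force: [0.6, 1.8, -3.5]
width: 0.0136
gripper_force: 25.0
```

Emit:
{"method": "send_rows", "body": {"rows": [[0,0,0,0],[0,0,0,0],[0,0,0,0],[0,0,0,0],[0,0,-0.06,0],[0,0,-0.12,0],[0,0,-0.12,0],[0,0,-0.12,0],[0,0,0,0],[0,0,0,0]], "fingers": 0.5}}

```text
time: 8.98
eef_pos: [0.6057, 0.1606, 0.208]
ee_rot: [-0.928, 2.996, -0.0]
ft_force: [-0.4, 0.4, -0.4]
width: 0.0462
gripper_force: 0.0
```

```bash
python3 - <<'E'
from h import *
p,a=pose(); print(p,a)
c,im=shot("wrist","w5"); n=stw(.044,.189)
m=near("wrist","pin",proj(c,[[*n,.09]])[0],60)
if m is not None: print(m.sum(),fit(c,m,SH["pin"],*n,.066,[.6]),n)
ct,it=shot("top","t5")
for z in trace("top","piece_1"): print(round(z["confidence"],2),np.round(back(ct,np.argwhere(z["pixels"]).mean(0)[::-1],.04)[0],3))
cv2.imwrite("pics/w5b.png",im[:,:,::-1])
E
```

```text
[0.60570154 0.16055805 0.20803501] -2.5406044601229425
1774 (array([0.60434359, 0.15980134, 0.6088521 ]), np.float64(0.9379796242392168)) (np.float64(0.6043562135114546), np.float64(0.15995289505076907))
0.79 [0.567 0.364 0.04 ]
0.76 [ 0.433 -0.381  0.04 ]
0.68 [ 0.446 -0.14   0.04 ]
0.65 [0.409 0.353 0.04 ]
0.58 [ 0.542 -0.04   0.04 ]
```

View pics/w5b.png

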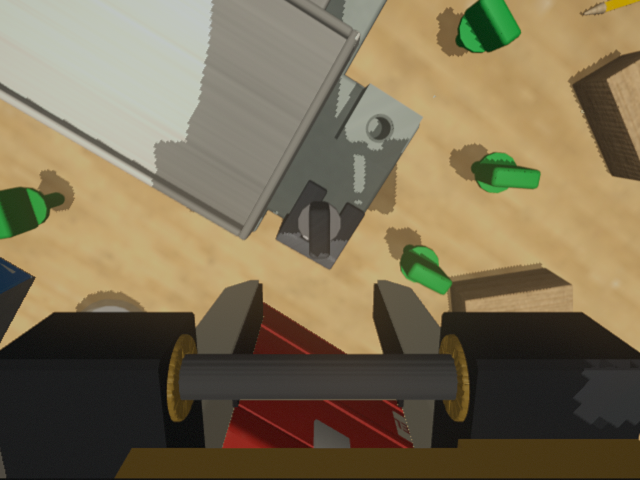

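```bash
python3 -c "
from h import *
plan([(.56,.31,.26,None)])"
```

```text
5 x [-0.0325, 0.0989, -0.0372, 0]
```

Emit:
{"method": "send_rows", "body": {"rows": [[-0.0325,0.099,-0.037,0.06],[-0.0325,0.099,-0.037,0.06],[-0.0325,0.099,-0.037,0.06],[-0.0325,0.099,-0.037,0.06],[-0.0325,0.099,-0.037,0.06],[0,0,0,0.06],[0,0,0,0],[0,0,0,0],[0,0,0,0]], "fingers": 1}}

```text
time: 9.93
eef_pos: [0.5895, 0.313, 0.2598]
ee_rot: [0.059, -3.139, 0.003]
ft_force: [0.4, -0.3, 0.2]
width: 0.0927
gripper_force: 0.0
```

```bash
cat >> h.py <<'E'
def pieces(n="wrist",c=None,z=0.,minc=.3):
    out=[]
    for d in trace(n,"piece_1"):
        m=d["pixels"]
        if d["confidence"]<minc or m.sum()<60: continue
        x=back(c,np.argwhere(m).mean(0)[::-1],z+.03)[0]
        q,o=fit(c,m,SH["piece"],x[0],x[1],z,np.arange(0,math.pi,math.pi/4)); q[2]=(q[2]+math.pi/2)%math.pi-math.pi/2
        print("piece",round(d["confidence"],2),d["extent"],np.round(q,4),"iou",round(o,3)); out.append((q,o))
    return out
E
python3 - <<'E'
from h import *
print(pose(),np.round(sense()["joints"],2))
c,im=shot("wrist","w6"); pieces("wrist",c)
cv2.imwrite("pics/w6b.png",im[:,:,::-1])
E
```

```text
(array([0.58954005, 0.31297419, 0.25982428]), -3.1041242874756474) [-0.65  0.49  0.11  1.7  -0.06  0.96  1.1 ]
piece 0.74 [299.8, 0.0, 93.5, 37.1] [ 0.3989  0.3247 -0.4221] iou 0.983
piece 0.62 [308.2, 146.4, 104.0, 98.8] [0.5803 0.3497 0.7663] iou 0.972
```

View pics/w6b.png

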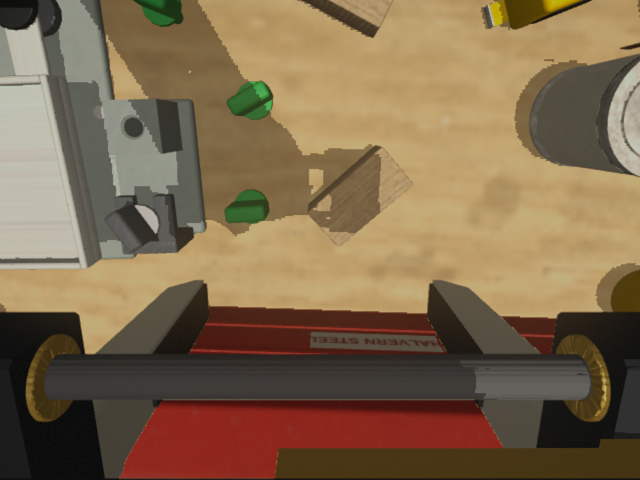

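```bash
cat >> h.py <<'E'
from scipy.optimize import least_squares
CR={"FL":(-76,150,41),"FR":(-76,-150,41),"BL":(76,150,41),"BR":(76,-150,41)}  # mm from ball pivot, rim top outer
def platept(P,rx,ry):
    Rp=Ro.from_euler("xy",[rx,ry]).as_matrix(); X=(np.array(P,float)/1000)@Rp.T+[0,0,.046]
    return X@Ro.from_rotvec([0,0,SY]).as_matrix().T+[*ST,0]
def tilt(obs):
    f=lambda q:np.concatenate([(proj(c,platept(CR[k],q[0],q[1])+[q[2],q[3],0])[0]-uv) for c,uv,k in obs]+[np.array(q[2:4])*500])
    r=least_squares(f,[0,0,0,0]); return np.degrees(r.x[:2]),r.x[2:],np.round(r.fun,1)
E
python3 - <<'E'
from h import *
z=np.load("w1.npz"); cw=[z[k] for k in "KRt"]; cs=cam("scene"); ct=cam("top")
g=lambda u,v:np.array((u/1.25,v/1.25)); s=lambda u,v:np.array((180+u/2.857,160+v/2.857)); t=lambda u,v:np.array((140+u/2.2222,120+v/2.2238))
W=[(cw,g(631,168),"FL"),(cw,g(188,202),"FR"),(cw,g(620,380),"BL"),(cw,g(220,390),"BR")]
S=[(cs,s(328,290),"FL"),(cs,s(506,172),"FR"),(cs,s(204,240),"BL"),(cs,s(388,138),"BR")]
T=[(ct,t(279,278),"FL"),(ct,t(528,271),"FR"),(ct,t(272,153),"BL"),(ct,t(523,145),"BR")]
for o in(W,S,T,W+S+T): print(*tilt(o))
plan([(.5803,.3497,.13,2.337),(.5803,.3497,.013,None)])
E
```

```text
[5.83348965 2.63655885] [-0.00179977  0.00145397] [ 1.6 -1.1 -4.2 -3.1  0.8  3.5  1.4  2.8 -0.9  0.7]
[4.21635101 2.39218636] [-0.00161928  0.00015755] [-1.2 -0.6  0.7  0.3 -0.9 -0.3  0.8 -1.3 -0.8  0.1]
[ 6.73733614 -1.8795763 ] [0.00049357 0.00104966] [-1.3  1.   1.2  0.5  0.1 -1.4  0.7  0.2  0.2  0.5]
[5.20608136 2.65688054] [-0.0019029   0.00150806] [ 1.7 -1.4 -4.5 -3.   0.8  2.6  1.2  3.5 -1.3 -1.5  0.5  1.1 -1.1 -0.9
  0.7 -0.4 -2.2  0.1  1.2  0.2 -0.3 -1.3  0.1  0.5 -1.   0.8]
7 x [0, 0, 0, 0.0764]
4 x [0.0276, 0.0155, 0.1086, 0]
3 x [0.0, 0.0, 0.13, 0]
```

Emit:
{"method": "send_rows", "body": {"rows": [[0,0,0,0.0764],[0,0,0,0.0764],[0,0,0,0.0764],[0,0,0,0.0764],[0,0,0,0.0764],[0,0,0,0.0764],[0,0,0,0.0764],[0.0276,0.0155,0.1086,0],[0.0276,0.0155,0.1086,0],[0.0276,0.0155,0.1086,0],[0.0276,0.0155,0.1086,0],[0,0,0,0]], "fingers": 0.78}}

```text
time: 11.03
eef_pos: [0.5763, 0.3511, 0.1246]
ee_rot: [-1.223, -2.887, 0.011]
ft_force: [-0.9, -0.6, 0.3]
width: 0.0724
gripper_force: 0.0
```

Emit:
{"method": "send_rows", "body": {"rows": [[0,0,0,0]]}}

```text
time: 11.12
eef_pos: [0.5795, 0.3502, 0.1296]
ee_rot: [-1.228, -2.89, 0.005]
ft_force: [0.9, -0.1, 0.6]
width: 0.0727
gripper_force: 0.0
```

```bash
python3 - <<'E'
from h import *
print(pose())
c,im=shot("wrist","w7"); pieces("wrist",c)
plan([(.5803,.3497,.013,2.337)])
E
```

```text
(array([0.57951829, 0.35019885, 0.12957323]), 2.3377669577199387)
piece 0.89 [281.6, 166.3, 76.8, 146.5] [0.58   0.3501 0.7676] iou 0.983
piece 0.89 [0.9, 0.0, 172.5, 125.2] [ 0.399   0.3249 -0.4273] iou 0.982
4 x [0.0005, -0.0012, 0.0997, 0]
```

Emit:
{"method": "send_rows", "body": {"rows": [[0,-0.001,0.115,0],[0,0,0.115,0],[0,0,0.1,0],[0,0,0.055,0],[0,0,0,0],[0,0,0,0]]}}

```text
time: 11.72
eef_pos: [0.5813, 0.3507, 0.0169]
ee_rot: [1.231, 2.889, 0.002]
ft_force: [-0.2, 1.1, 0.6]
width: 0.0727
gripper_force: 0.0
```

Emit:
{"method": "send_rows", "body": {"rows": [[0,0,0,0],[0,0,0,0],[0,0,0,0],[0,0,0,0],[0,0,-0.06,0],[0,0,-0.12,0],[0,0,-0.12,0],[0,0,-0.12,0],[0,0,-0.12,0],[0,0,0,0]], "fingers": 0, "newtons": 30}}

```text
time: 12.55
eef_pos: [0.5831, 0.3525, 0.185]
ee_rot: [1.228, 2.885, 0.014]
ft_force: [1.8, -0.7, -0.7]
width: 0.0447
gripper_force: 30.0
```

```bash
python3 - <<'E'
from h import *
print(pose()); b=stw(0,0); print(b)
plan([(*b,.165,SY+math.pi),(*b,.092,None)])
plan([(*b,.165,SY),(*b,.092,None)])
E
```

```text
(array([0.58312266, 0.35248819, 0.18503565]), 2.3368903818643703)
(np.float64(0.5733), np.float64(-0.0316))
8 x [0, 0, 0, -0.0694]
10 x [0.012, -0.1275, 0.0067, 0]
2 x [-0.0, 0.0, 0.1217, 0]
19 x [0, 0, 0, 0.076]
10 x [-0.012, 0.1275, 0.0067, 0]
2 x [0.0, 0.0, 0.1217, 0]
```

Emit:
{"method": "send_rows", "body": {"rows": [[0,0,0,-0.0694],[0,0,0,-0.0694],[0,0,0,-0.0694],[0,0,0,-0.0694],[0,0,0,-0.0694],[0,0,0,-0.0694],[0,0,0,-0.0694],[0,0,0,-0.0694],[0.012,-0.1275,0,0],[0.012,-0.1275,0,0],[0.012,-0.1275,0,0],[0.012,-0.1275,0,0]]}}

```text
time: 13.55
eef_pos: [0.5754, 0.196, 0.1771]
ee_rot: [0.108, -3.14, 0.0]
ft_force: [1.1, -0.7, -1.1]
width: 0.0448
gripper_force: 30.0
```

Emit:
{"method": "send_rows", "body": {"rows": [[0.012,-0.1275,0,0],[0.012,-0.1275,0,0],[0.012,-0.1275,0,0],[0.012,-0.1275,0,0],[0.012,-0.1275,0,0],[0.012,-0.1275,0,0],[0,0,0,0],[0,0,0,0],[0,0,0,0],[0,0,0,0]]}}

```text
time: 14.38
eef_pos: [0.57, -0.0313, 0.1772]
ee_rot: [-0.11, 3.14, 0.001]
ft_force: [0.1, 0.6, -0.9]
width: 0.0447
gripper_force: 30.0
```

```bash
python3 - <<'E'
from h import *
print(pose()); b=stw(0,0); print(b)
plan([(*b,.110,SY+math.pi),(*b,.097,None)])
E
```

```text
(array([ 0.5700237 , -0.03130599,  0.17723912]), -3.0718300084511134)
(np.float64(0.5733), np.float64(-0.0316))
2 x [-0.0054, -0.0009, 0.1121, 0]
1 x [-0.0, 0.0, 0.0433, 0]
```

Emit:
{"method": "send_rows", "body": {"rows": [[-0.0054,0,0.112,0],[-0.0054,0,0.112,0],[0,0,0,0],[0,0,0.02,0],[0,0,0.02,0],[0,0,0,0],[0,0,0,0]]}}

```text
time: 14.97
eef_pos: [0.5749, -0.0304, 0.1007]
ee_rot: [-0.11, 3.136, 0.003]
ft_force: [-1.3, 4.0, 8.0]
width: 0.0444
gripper_force: 30.0
```

Emit:
{"method": "send_rows", "body": {"rows": [[0,0,0,0],[0,0,0,0],[0,0,0,0],[0,0,-0.05,0],[0,0,-0.12,0],[0,0,-0.12,0],[0,0,0,0]], "fingers": 0.66}}

```text
time: 15.55
eef_pos: [0.5762, -0.033, 0.1913]
ee_rot: [-0.105, 3.131, -0.0]
ft_force: [1.0, -0.3, -0.4]
width: 0.0613
gripper_force: 0.0
```

```bash
python3 - <<'E'
from h import *
p,a=pose(); print(p,a,sense()["time"])
c,im=shot("wrist","w8"); pieces("wrist",c,.075)
plan([(.47,.30,.2,None)])
q=(.399,.325); plan([(.44,.30,.2,-.43+math.pi/2)],start=(.47,.3,.2,a))
E
```

```text
[ 0.57622289 -0.03302789  0.19127507] -3.074407142419655 15.55
piece 0.65 [277.1, 159.8, 81.4, 160.5] [ 0.5749 -0.0342 -1.5027] iou 0.963
piece 0.63 [79.4, 2.1, 496.3, 335.6] [ 0.5372  0.0778 -1.5465] iou 0.191
9 x [0.0301, 0.1256, -0.0049, 0]
17 x [0, 0, 0, 0.0774]
1 x [-0.0417, -0.0909, -0.0, 0]
```

```bash
python3 - <<'E'
from h import *
p,a=pose()
plan([(.399,.325,.15,None)]); plan([(.399,.325,.15,-1.996)],start=(.399,.325,.15,a))
E
```

```text
11 x [0.0456, 0.1117, 0.0112, 0]
9 x [0, 0, 0, -0.0762]
```

Emit:
{"method": "send_rows", "body": {"rows": [[0.0456,0.1117,0,0],[0.0456,0.1117,0,0],[0.0456,0.1117,0,0],[0.0456,0.1117,0,0],[0.0456,0.1117,0,0],[0.0456,0.1117,0.02,0],[0.0456,0.1117,0.02,0],[0.0456,0.1117,0.02,0],[0.0456,0.1117,0.02,0],[0.0456,0.1117,0.02,0],[0.0456,0.1117,0.02,0],[0,0,0,0]], "fingers": 0.78}}

```text
time: 16.65
eef_pos: [0.3936, 0.3312, 0.1471]
ee_rot: [0.121, -3.136, -0.002]
ft_force: [-0.2, 0.0, 0.6]
width: 0.0723
gripper_force: 0.0
```

Emit:
{"method": "send_rows", "body": {"rows": [[0,0,0,-0.0762],[0,0,0,-0.0762],[0,0,0,-0.0762],[0,0,0,-0.0762],[0,0,0,-0.0762],[0,0,0,-0.0762],[0,0,0,-0.0762],[0,0,0,-0.0762],[0,0,0,-0.0762],[0,0,0,0],[0,0,0,0]]}}

```text
time: 17.57
eef_pos: [0.3979, 0.3242, 0.1483]
ee_rot: [1.696, -2.643, -0.0]
ft_force: [-0.2, 0.8, 0.5]
width: 0.0726
gripper_force: 0.0
```

```bash
python3 - <<'E'
from h import *
print(pose(),np.round(sense()["joints"],2))
c,im=shot("wrist","w9"); L=pieces("wrist",c)
q=min(L,key=lambda k:np.linalg.norm(k[0][:2]-[.399,.325]))[0]
plan([(q[0],q[1],.014,q[2]-math.pi/2)])
E
```

```text
(array([0.39789331, 0.32423045, 0.14830797]), -2.000559761264499) [-0.6   0.46 -0.27  2.13  0.22  0.57  1.68]
piece 0.74 [282.5, 163.3, 70.9, 141.5] [ 0.3997  0.3248 -0.4203] iou 0.975
1 x [0, 0, 0, np.float64(-0.0059)]
4 x [-0.0008, -0.0013, 0.1122, 0]
```

Emit:
{"method": "send_rows", "body": {"rows": [[-0.002,-0.005,0.12,0],[0,0,0.12,0],[0,0,0.12,0],[0,0,0.08,0],[0,0,0,0],[0,0,0,0]]}}

```text
time: 18.17
eef_pos: [0.3989, 0.3244, 0.0163]
ee_rot: [1.7, -2.639, 0.002]
ft_force: [-0.6, 0.8, -0.1]
width: 0.0724
gripper_force: 0.0
```

Emit:
{"method": "send_rows", "body": {"rows": [[0,0,0,0],[0,0,0,0],[0,0,0,0],[0,0,0,0],[0,0,-0.06,0],[0,0,-0.12,0],[0,0,-0.12,0],[0,0,-0.12,0],[0,0,-0.12,0],[0,0,0,0],[0,0,0,0]], "fingers": 0}}

```text
time: 19.08
eef_pos: [0.4008, 0.3252, 0.1816]
ee_rot: [-1.698, 2.637, 0.001]
ft_force: [-0.6, -0.8, -0.9]
width: 0.0449
gripper_force: 30.0
```

```bash
python3 - <<'E'
from h import *
p,a=pose(); print(p,a); b=stw(0,.085); print(b)
plan([(*b,.185,SY+math.pi)]); plan([(p[0],p[1],p[2],SY+math.pi)]); plan([(*b,.185,None)])
E
```

```text
[0.40075319 0.32521961 0.18161829] -1.9975824154146304
(np.float64(0.5675244534235772), np.float64(0.053203555714035775))
9 x [0, 0, 0, 0.0761]
9 x [-0.0548, -0.1047, -0.0013, 0]
9 x [0, 0, 0, 0.0761]
9 x [0.0661, -0.0979, -0.0013, 0]
```

Emit:
{"method": "send_rows", "body": {"rows": [[0,0,0,0.0761],[0,0,0,0.0761],[0,0,0,0.0761],[0,0,0,0.0761],[0,0,0,0.0761],[0,0,0,0.0761],[0,0,0,0.0761],[0,0,0,0.0761],[0,0,0,0.0761],[-0.0548,-0.1047,0,0],[-0.0548,-0.1047,0,0],[-0.0548,-0.1047,0,0]]}}

```text
time: 20.08
eef_pos: [0.4548, 0.2333, 0.1778]
ee_rot: [0.113, -3.138, 0.002]
ft_force: [0.9, 0.2, -1.4]
width: 0.0443
gripper_force: 30.0
```

Emit:
{"method": "send_rows", "body": {"rows": [[-0.0548,-0.1047,0,0],[-0.0548,-0.1047,0,0],[-0.0548,-0.1047,0,0],[-0.0548,-0.1047,0,0],[-0.0548,-0.1047,0,0],[-0.0548,-0.1047,0,0],[0,0,0,0],[0,0,0,0],[0,0,0,0],[0,0,0,0]]}}

```text
time: 20.92
eef_pos: [0.5658, 0.0544, 0.1784]
ee_rot: [0.112, -3.138, -0.0]
ft_force: [0.0, -0.3, -0.9]
width: 0.0447
gripper_force: 30.0
```

```bash
python3 - <<'E'
from h import *
p,a=pose(); print(p,a); b=stw(0,.085)
plan([(*b,.115,SY+math.pi)])
E
```

```text
[0.56579631 0.05437043 0.17836847] -3.070529418287465
2 x [-0.0027, -0.0021, 0.1056, 0]
```

Emit:
{"method": "send_rows", "body": {"rows": [[-0.0027,-0.002,0.11,0],[-0.0027,-0.002,0.11,0],[0,0,0,0],[0,0,0,0]]}}

```text
time: 21.25
eef_pos: [0.5669, 0.053, 0.1121]
ee_rot: [0.112, -3.135, 0.001]
ft_force: [0.4, 0.3, 0.3]
width: 0.0444
gripper_force: 30.0
```

Emit:
{"method": "send_rows", "body": {"rows": [[0,0,0.013,0],[0,0,0,0],[0,0,0,0]]}}

```text
time: 21.5
eef_pos: [0.5692, 0.0524, 0.1105]
ee_rot: [-0.109, 3.138, 0.001]
ft_force: [-1.0, 0.5, -0.2]
width: 0.0448
gripper_force: 30.0
```

Emit:
{"method": "send_rows", "body": {"rows": [[0,0,0.014,0],[0,0,0,0],[0,0,0,0]]}}

```text
time: 21.75
eef_pos: [0.5691, 0.0523, 0.1055]
ee_rot: [-0.109, 3.138, 0.001]
ft_force: [0.6, 1.6, 3.2]
width: 0.0448
gripper_force: 30.0
```

Emit:
{"method": "send_rows", "body": {"rows": [[0,0,0.008,0],[0,0,0,0],[0,0,0,0]]}}

```text
time: 22.0
eef_pos: [0.5691, 0.0526, 0.1029]
ee_rot: [-0.109, 3.138, 0.001]
ft_force: [0.3, 3.0, 5.5]
width: 0.0447
gripper_force: 30.0
```

Emit:
{"method": "send_rows", "body": {"rows": [[0,0,0,0],[0,0,0,0],[0,0,0,0],[0,0,-0.05,0],[0,0,-0.12,0],[0,0,-0.12,0],[0,0,0,0]], "fingers": 0.66}}

```text
time: 22.58
eef_pos: [0.5712, 0.0518, 0.195]
ee_rot: [-0.107, 3.132, 0.001]
ft_force: [0.8, -0.2, -0.5]
width: 0.0613
gripper_force: 0.0
```

```bash
python3 - <<'E'
from h import *
p,a=pose(); print(p,a,sense()["time"])
c,im=shot("wrist","w10"); pieces("wrist",c,.078)
ct,it=shot("top","t10"); pieces("top",ct)
plan([(.435,-.378,.19,None)])
plan([(.435,-.378,.19,1.6)],start=(.435,-.378,.19,a))
E
```

```text
[0.57121716 0.05180255 0.19500997] -3.073169263624728 22.5833
piece 0.89 [128.0, 162.9, 106.3, 151.8] [ 0.5745 -0.0317 -1.4912] iou 0.899
piece 0.68 [273.0, 162.9, 85.0, 153.5] [ 0.5704  0.0495 -1.5037] iou 0.978
piece 0.61 [310.7, 192.2, 17.1, 39.7] [ 0.5848 -0.034  -1.5519] iou 0.592
12 x [0.0451, -0.1165, -0.0003, 0]
14 x [0, 0, 0, 0.0732]
```

Emit:
{"method": "send_rows", "body": {"rows": [[0.0451,-0.1165,0,0],[0.0451,-0.1165,0,0],[0.0451,-0.1165,0,0],[0.0451,-0.1165,0,0],[0.0451,-0.1165,0,0],[0.0451,-0.1165,0,0],[0.0451,-0.1165,0,0],[0.0451,-0.1165,0,0],[0.0451,-0.1165,0,0],[0.0451,-0.1165,0,0],[0.0451,-0.1165,0,0],[0.0451,-0.1165,0,0]], "fingers": 0.78}}

```text
time: 23.78
eef_pos: [0.434, -0.3789, 0.1879]
ee_rot: [0.109, -3.137, -0.003]
ft_force: [0.6, 0.1, 0.1]
width: 0.0723
gripper_force: 0.0
```

Emit:
{"method": "send_rows", "body": {"rows": [[0,0,0,0.0732],[0,0,0,0.0732],[0,0,0,0.0732],[0,0,0,0.0732],[0,0,0,0.0732],[0,0,0,0.0732],[0,0,0,0.0732],[0,0,0,0.0732],[0,0,0,0.0732],[0,0,0,0.0732],[0,0,0,0.0732],[0,0,0,0.0732]]}}

```text
time: 24.78
eef_pos: [0.4348, -0.3772, 0.1879]
ee_rot: [-1.92, -2.483, 0.001]
ft_force: [0.0, -1.1, -0.1]
width: 0.0723
gripper_force: 0.0
```

Emit:
{"method": "send_rows", "body": {"rows": [[0,0,0,0.0732],[0,0,0,0.0732],[0,0,0,0],[0,0,0,0]]}}

```text
time: 25.12
eef_pos: [0.4352, -0.3772, 0.1883]
ee_rot: [-2.182, -2.257, 0.002]
ft_force: [-0.4, 0.2, -0.3]
width: 0.0728
gripper_force: 0.0
```

```bash
python3 - <<'E'
from h import *
print(pose(),np.round(sense()["joints"],2))
c,im=shot("wrist","w11"); L=pieces("wrist",c)
q=max(L,key=lambda k:k[1])[0]
plan([(q[0],q[1],.10,q[2]+math.pi/2),(q[0],q[1],.015,None)])
E
```

```text
(array([ 0.43516203, -0.37715648,  0.18826578]), 1.6049460570533756) [ 0.28  0.5   0.48  2.   -0.34  0.73  1.  ]
piece 0.81 [276.9, 167.0, 79.2, 122.0] [ 0.4343 -0.3842  0.2011] iou 0.979
2 x [0, 0, 0, np.float64(-0.0532)]
3 x [-0.0071, -0.0027, 0.0987, 0]
3 x [0.0, 0.0, 0.0944, 0]
```

Emit:
{"method": "send_rows", "body": {"rows": [[0,0,0,-0.0532],[0,0,0,-0.0532],[-0.007,-0.003,0.1,0],[-0.007,-0.003,0.1,0],[-0.007,-0.003,0.1,0],[0,0,0.1,0],[0,0,0.1,0],[0,0,0.08,0],[0,0,0,0],[0,0,0,0]]}}

```text
time: 26.05
eef_pos: [0.4333, -0.3842, 0.0148]
ee_rot: [-1.989, -2.428, -0.0]
ft_force: [0.0, -0.4, 0.6]
width: 0.0729
gripper_force: 0.0
```

Emit:
{"method": "send_rows", "body": {"rows": [[0,0,0,0],[0,0,0,0],[0,0,0,0],[0,0,0,0],[0,0,-0.06,0],[0,0,-0.12,0],[0,0,-0.12,0],[0,0,-0.12,0],[0,0,-0.12,0],[0,0,-0.02,0],[0,0,0,0]], "fingers": 0}}

```text
time: 26.97
eef_pos: [0.4354, -0.385, 0.1866]
ee_rot: [1.987, 2.426, 0.001]
ft_force: [-0.1, 1.0, -1.1]
width: 0.0446
gripper_force: 30.0
```

```bash
python3 - <<'E'
from h import *
p,a=pose(); print(p,a); b=stw(0,-.085); print(b)
plan([(*b,.185,SY+math.pi)])
E
```

```text
[ 0.435419   -0.38502508  0.18662745] 1.768893398725595
(np.float64(0.5790755465764229), np.float64(-0.11640355571403578))
12 x [0, 0, 0, -0.0764]
8 x [-0.0673, 0.1076, 0.0007, 0]
```

Emit:
{"method": "send_rows", "body": {"rows": [[0,0,0,-0.0764],[0,0,0,-0.0764],[0,0,0,-0.0764],[0,0,0,-0.0764],[0,0,0,-0.0764],[0,0,0,-0.0764],[0,0,0,-0.0764],[0,0,0,-0.0764],[0,0,0,-0.0764],[0,0,0,-0.0764],[0,0,0,-0.0764],[0,0,0,-0.0764]]}}

```text
time: 27.97
eef_pos: [0.4336, -0.3834, 0.1819]
ee_rot: [0.115, -3.138, -0.003]
ft_force: [0.3, -0.9, -0.6]
width: 0.0449
gripper_force: 30.0
```

Emit:
{"method": "send_rows", "body": {"rows": [[-0.0673,0.1076,0,0],[-0.0673,0.1076,0,0],[-0.0673,0.1076,0,0],[-0.0673,0.1076,0,0],[-0.0673,0.1076,0,0],[-0.0673,0.1076,0,0],[-0.0673,0.1076,0,0],[-0.0673,0.1076,0,0],[0,0,0,0],[0,0,0,0],[0,0,0,0]]}}

```text
time: 28.88
eef_pos: [0.5771, -0.1159, 0.1822]
ee_rot: [0.106, -3.137, -0.001]
ft_force: [0.2, 0.1, -0.9]
width: 0.0445
gripper_force: 30.0
```

```bash
python3 - <<'E'
from h import *
p,a=pose(); print(p,a); b=stw(0,-.085)
plan([(*b,.1,SY+math.pi)])
E
```

```text
[ 0.57713874 -0.11593378  0.18223588] -3.074164480176981
3 x [-0.0021, -0.0007, 0.0914, 0]
```

Emit:
{"method": "send_rows", "body": {"rows": [[-0.002,0,0.091,0],[-0.002,0,0.091,0],[-0.002,0,0.09,0],[0,0,0,0],[0,0,0,0]]}}

```text
time: 29.3
eef_pos: [0.578, -0.1173, 0.1008]
ee_rot: [0.101, -3.136, -0.0]
ft_force: [1.0, 0.7, -0.6]
width: 0.0448
gripper_force: 30.0
```

Emit:
{"method": "send_rows", "body": {"rows": [[0,0,0.015,0],[0,0,0,0],[0,0,0,0]]}}

```text
time: 29.55
eef_pos: [0.5802, -0.1163, 0.0985]
ee_rot: [-0.104, 3.139, -0.0]
ft_force: [0.1, -0.7, 0.6]
width: 0.0446
gripper_force: 30.0
```

Emit:
{"method": "send_rows", "body": {"rows": [[0,0,0.012,0],[0,0,0,0],[0,0,0,0]]}}

```text
time: 29.8
eef_pos: [0.5805, -0.1163, 0.0945]
ee_rot: [-0.105, 3.138, -0.001]
ft_force: [0.3, -1.8, 3.3]
width: 0.0447
gripper_force: 30.0
```

Emit:
{"method": "send_rows", "body": {"rows": [[0,0,0.01,0],[0,0,0,0],[0,0,0,0]]}}

```text
time: 30.05
eef_pos: [0.5805, -0.1167, 0.0914]
ee_rot: [-0.104, 3.139, -0.002]
ft_force: [-0.1, -4.0, 5.2]
width: 0.045
gripper_force: 30.0
```

Emit:
{"method": "send_rows", "body": {"rows": [[0,0,0.01,0],[0,0,0,0],[0,0,0,0]]}}

```text
time: 30.3
eef_pos: [0.5806, -0.1172, 0.0886]
ee_rot: [-0.103, 3.138, -0.002]
ft_force: [-0.4, -6.0, 7.7]
width: 0.045
gripper_force: 30.0
```

```bash
python3 - <<'E'
from h import *
c,im=shot("scene","s12"); cv2.imwrite("pics/s12c.png",cv2.resize(im[160:310,210:410,::-1],(800,600),interpolation=cv2.INTER_CUBIC))
E
```

```text
(no output)
```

View pics/s12c.png

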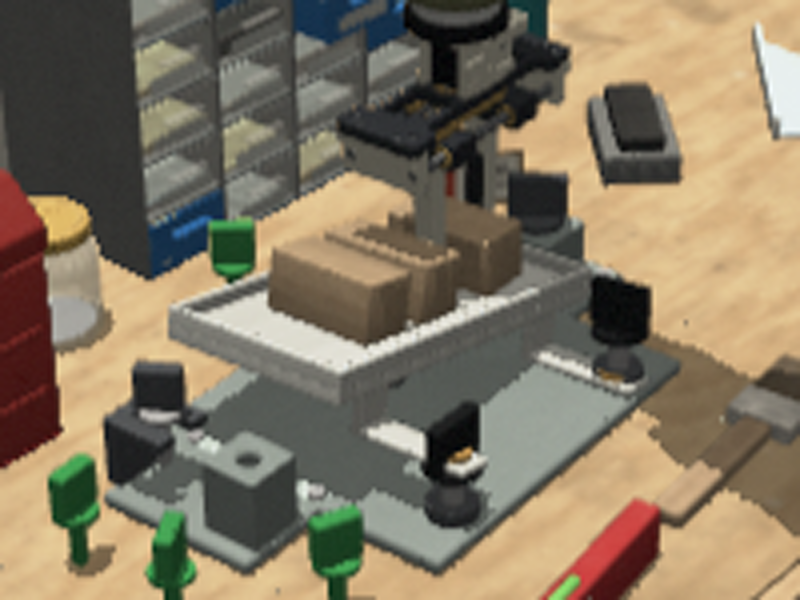

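Emit:
{"method": "send_rows", "body": {"rows": [[0,0,0,0],[0,0,0,0],[0,0,0,0],[0,0,-0.05,0],[0,0,-0.12,0],[0,0,-0.12,0],[0,0,-0.1,0],[0,0,-0.1,0],[0,0,0,0]], "fingers": 0.62}}

```text
time: 31.1
eef_pos: [0.5823, -0.1154, 0.2403]
ee_rot: [-0.106, 3.132, -0.001]
ft_force: [0.6, 0.1, -0.7]
width: 0.0577
gripper_force: 0.0
```

```bash
python3 - <<'E'
from h import *
p,a=pose(); print(p,a); b=stw(-.01,-.03)
plan([(*b,.28,None)])
E
```

```text
[ 0.58231505 -0.11543713  0.2403468 ] -3.074194222231807
2 x [0.0222, 0.0904, -0.0661, 0]
```

Emit:
{"method": "send_rows", "body": {"rows": [[0.022,0.09,-0.066,0],[0.022,0.09,-0.066,0],[0,0,0,0],[0,0,0,0],[0,0,0,0],[0,0,0,0]]}}

```text
time: 31.6
eef_pos: [0.5628, -0.0635, 0.2735]
ee_rot: [0.104, -3.138, 0.0]
ft_force: [0.7, -0.5, -0.5]
width: 0.0577
gripper_force: 0.0
```

```bash
cat >> h.py <<'E'
IN={"FL":(-70,144,41),"FR":(-70,-144,41),"BL":(70,144,41),"BR":(70,-144,41)}
SEG=[("FL","FR"),("FL","BL"),("FR","BR"),("BL","BR")]
def edgefit(views,q0,verbose=True,inner=True):
    """views: list of (cam,rgb image). fit rx,ry (deg) + shared dx,dy(mm) + per view px shift"""
    G=[]
    for c,im in views:
        g=cv2.cvtColor(im,cv2.COLOR_RGB2GRAY).astype(np.float32); G.append([(cv2.Sobel(b:=cv2.GaussianBlur(g,(0,0),s),cv2.CV_32F,1,0,ksize=3)/8,cv2.Sobel(b,cv2.CV_32F,0,1,ksize=3)/8) for s in(2.5,1.2,.8)])
    T=np.linspace(.03,.97,60)[:,None]
    def score(q,lv):
        tot=0
        for i,(c,im) in enumerate(views):
            sh=q[4+2*i:6+2*i]
            for D in((CR,IN) if inner else (CR,)):
                for a,b in SEG:
                    P=(1-T)*np.array(D[a])+T*np.array(D[b]); X=platept(P,*np.radians(q[:2]))+[q[2]/1000,q[3]/1000,0]
                    uv=proj(c,X)+sh; d=uv[-1]-uv[0]; n=np.array([-d[1],d[0]])/np.linalg.norm(d)
                    ok=(uv[:,0]>1)&(uv[:,0]<638)&(uv[:,1]>1)&(uv[:,1]<(305 if c[3:]==["w"] else 478))
                    if not ok.any(): continue
                    gx,gy=[cv2.remap(k,uv[ok][:,0].astype(np.float32),uv[ok][:,1].astype(np.float32),cv2.INTER_LINEAR)[:,0] for k in G[i][lv]]
                    tot+=np.minimum(np.abs(gx*n[0]+gy*n[1]),12).sum()/60
        return -tot+(.02*np.sum(np.square(q[4:]))*4+.3*np.sum(np.square(q[2:4])))
    q=np.r_[q0,0,0,np.zeros(2*len(views))]; step=np.r_[1.2,1.2,1,1,np.ones(2*len(views))]
    for lv in range(3):
        S=np.vstack([q]+[q+step*np.eye(len(q))[k]/(lv+1) for k in range(len(q))])
        r=minimize(score,q,args=(lv,),method="Nelder-Mead",options=dict(initial_simplex=S,maxiter=1500,xatol=.01,fatol=.001,adaptive=True)); q=r.x
    if verbose: print("tilt deg",np.round(q[:2],2),"dxy mm",np.round(q[2:4],2),"px",np.round(q[4:],2),"score",round(-r.fun,2))
    return q
def wv(f):
    c,im=shot("wrist",f); return (c+["w"],im)
E
sed -i 's/K,R,t=c;/K,R,t=c[:3];/' h.py
python3 - <<'E'
from h import *
import pickle
z=np.load("w1.npz"); cw=[z[k] for k in "KRt"]+["w"]; rd=lambda n:cv2.imread(f"pics/{n}.png")[:,:,::-1]
print("before blocks")
W=(cw,rd("w1")); S=(cam("scene"),rd("scene0")); T=(cam("top"),rd("top0"))
for v in([W],[S],[T],[W,S],[W,S,T]): edgefit(v,[5,2.5])
print("now",pose()); w=wv("w13"); s=shot("scene","s13"); t=shot("top","t13"); pickle.dump((w,s,t),open("v13.pkl","wb"))
for v in([w],[s],[w,s],[w,s,t]): edgefit(v,[5,2.5])
pieces("wrist",w[0],.078)
E
```

```text
before blocks
tilt deg [3.02 4.5 ] dxy mm [-0.14  0.55] px [ 2.35 -2.35] score 66.76
tilt deg [4.75 2.91] dxy mm [-0.28  0.  ] px [-2.08  2.17] score 93.56
tilt deg [ 1.85 12.28] dxy mm [0.13 0.71] px [-1.87  4.33] score 77.16
tilt deg [4.66 3.74] dxy mm [-0.15  0.37] px [ 1.8  -1.54 -2.1   2.14] score 158.74
tilt deg [4.72 3.94] dxy mm [-0.31  0.75] px [ 1.38 -1.55 -2.1   2.05 -2.39  1.76] score 231.81
now (array([ 0.5628336 , -0.06348639,  0.27349219]), -3.0755137740580945)
tilt deg [2.83 4.21] dxy mm [-0.18  0.43] px [ 2.35 -1.06] score 71.72
tilt deg [5.94 7.43] dxy mm [-0.27  0.02] px [0.57 3.62] score 75.42
tilt deg [5.5  4.68] dxy mm [-0.03  0.  ] px [ 1.19 -1.57 -0.52  3.3 ] score 143.98
tilt deg [5.5  4.74] dxy mm [-0.18  0.02] px [ 1.19 -1.41 -0.45  3.2  -2.95  2.11] score 187.61
piece 0.7 [324.1, 178.3, 61.9, 114.0] [ 0.5751 -0.0359 -1.4767] iou 0.964
piece 0.7 [2.0, 220.7, 21.3, 52.3] [ 0.6392 -0.3275 -0.929 ] iou 0.451
piece 0.66 [218.6, 175.1, 68.6, 112.4] [ 0.5799 -0.1137 -1.4994] iou 0.921
piece 0.6 [393.0, 174.4, 75.8, 123.7] [ 0.5724  0.0248 -1.5062] iou 0.874
```

```bash
python3 - <<'E'
from h import *
cs=cam("scene")
for p,s in(((243,488),(-.057,.212)),((204,464),(-.013,.212)),((296,458),(-.057,.168)),((250,434),(-.013,.168))):
    uv=np.array([210+(p[0]+.5)/4-.5,160+(p[1]+.5)/4-.5]); print(np.round(uv-proj(cs,[[*stw(*s),.066]])[0],2))
print(-cs[1].T@cs[2])
z=np.load("w1.npz"); cw=[z[k] for k in "KRt"]
v=cv2.imread("pics/w13.png"); import pickle; w,s,t=pickle.load(open("v13.pkl","rb"))
# overlay for candidate tilts on wrist and scene, side by side crops
a=cv2.resize(w[1][:310,:,::-1],None,fx=1.25,fy=1.25,interpolation=cv2.INTER_CUBIC)
b=cv2.resize(s[1][190:290,230:390,::-1],None,fx=2.5,fy=2.13,interpolation=cv2.INTER_CUBIC)
cv2.imwrite("pics/a13.png",a)
E
```

```text
[-2.24  0.48]
[0.81 0.53]
[0.15 1.02]
[1.37 0.85]
[-0.43033244  1.07246364  1.02905351]
```

View pics/a13.png

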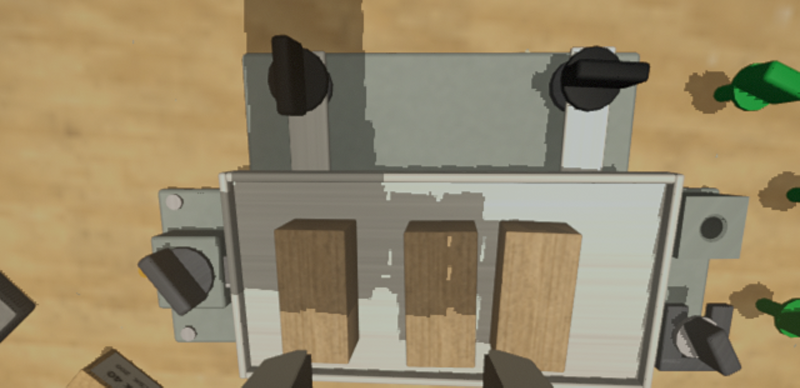

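```bash
cat >> h.py <<'E'
def segs(view,q,maxo=9,minl=25):
    """LSD segments near each predicted rim edge, offset in px (+ = away from plate centre)"""
    c,im=view; g=cv2.cvtColor(im,cv2.COLOR_RGB2GRAY); L=cv2.createLineSegmentDetector().detect(g)[0][:,0]
    ctr=proj(c,platept((0,0,29),*np.radians(q[:2])))[0]
    for a,b in SEG:
        P=proj(c,platept([CR[a],CR[b]],*np.radians(q[:2]))); d=(P[1]-P[0]); ln=np.linalg.norm(d); d/=ln; n=np.array([-d[1],d[0]]); n*=np.sign(n@(P[0]-ctr))
        Pi=proj(c,platept([IN[a],IN[b]],*np.radians(q[:2]))); print(a+b,"inner at",round(float(((Pi-P[0])@n).mean()),1),end=": ")
        for s in L:
            p=s.reshape(2,2).astype(float); e=p[1]-p[0]; l=np.linalg.norm(e); t=(p-P[0])@d/ln; o=(p-P[0])@n
            if l<minl or abs(e@n)/l>.1 or abs(o.mean())>maxo or t.max()<0 or t.min()>1: continue
            i=np.argsort(t); print("[t %.2f..%.2f o %.1f %.1f]"%(*t[i],*o[i]),end=" ")
        print()
E
python3 - <<'E'
from h import *
import pickle
w,s,t=pickle.load(open("v13.pkl","rb"))
print("wrist"); segs(w,[5,3]); print("scene"); segs(s,[5,3],6,15)
E
```

```text
wrist
FLFR inner at -7.6: [t 0.02..0.96 o 0.3 -0.3] [t 0.18..0.26 o 4.0 5.1] [t 0.01..0.14 o 3.1 3.2] [t 0.05..0.95 o -7.8 -7.4] [t 0.59..0.66 o 4.7 6.8] [t 0.44..0.52 o 5.4 7.4] [t 0.52..0.59 o 5.0 7.1] [t 0.30..0.38 o 6.1 7.7] [t 0.76..0.83 o 2.8 2.8] [t 0.04..0.63 o -4.6 -5.0] [t 0.65..0.93 o -4.7 -5.2] 
FLBL inner at -7.5: [t 0.55..0.87 o 0.3 0.5] [t 0.06..0.36 o 0.2 0.5] [t 0.36..0.53 o 0.0 0.6] [t 0.02..0.97 o -6.3 -5.6] [t 0.10..0.37 o 4.4 5.4] [t 0.60..0.87 o 4.2 5.2] 
FRBR inner at -6.5: [t 0.56..0.99 o -2.4 -3.1] [t 0.60..0.98 o -8.1 -7.8] [t 0.03..0.58 o -8.2 -7.7] [t 0.27..0.52 o -3.3 0.3] [t 0.32..0.64 o 4.2 3.6] 
BLBR inner at -6.0: [t -0.27..0.22 o -7.9 -1.4] [t 0.41..0.81 o -6.8 -6.3] [t 0.02..0.23 o -7.7 -7.0] [t 0.41..0.81 o -2.3 -1.7] 
scene
FLFR inner at -1.4: [t -0.02..0.93 o 0.6 0.1] [t 0.37..0.74 o -3.4 -4.3] 
FLBL inner at -1.3: [t 0.02..0.92 o 0.9 1.4] 
FRBR inner at -1.0: [t 0.69..1.23 o -4.8 -4.9] 
BLBR inner at -1.2: [t 0.09..0.32 o -5.2 -4.9] [t 0.03..0.35 o -1.7 -2.0] [t 0.40..0.86 o 3.4 4.2]
```

```bash
cat >> h.py <<'E'
def lsd(view,minl=20):
    L=cv2.createLineSegmentDetector().detect(cv2.cvtColor(view[1],cv2.COLOR_RGB2GRAY))[0][:,0].astype(float).reshape(-1,2,2)
    return L[np.linalg.norm(L[:,1]-L[:,0],axis=1)>minl]
def tfit(views,q0,tol=(4,3,2.5,2),sx=1.0,minl=(25,15,15),verb=True,skip=()):
    """robust line fit of tilt. q=[rx,ry deg,dx,dy mm, per-view px shifts]; skip=(view,edge,layer)"""
    Ls=[lsd(v,m) for v,m in zip(views,minl)]; q=np.r_[q0,0,0,np.zeros(2*len(views))]
    sp=[.5 if len(v[0])>3 else .8 for v in views]
    def lines(q):
        for i,v in enumerate(views):
            for a,b in SEG:
                for k,D in((0,CR),(1,IN)):
                    if (i,a+b,k) in skip: continue
                    P=proj(v[0],platept([D[a],D[b]],*np.radians(q[:2]))+[q[2]/1e3,q[3]/1e3,0])+q[4+2*i:6+2*i]
                    d=P[1]-P[0]; ln=np.linalg.norm(d); d/=ln; yield i,a+b,k,P[0],d,np.array([-d[1],d[0]]),ln
    for tl in tol:
        A=[]
        for j,(i,e,k,p0,d,n,ln) in enumerate(lines(q)):
            for s in Ls[i]:
                v=s[1]-s[0]; l=np.linalg.norm(v); o=(s-p0)@n; t=(s-p0)@d/ln
                if abs(v@n)/l<.06 and np.abs(o).max()<tl and t.mean()>-.02 and t.mean()<1.02 and l<1.05*ln: A.append([j,s,l/ln,i,e,k,np.abs(o).mean()])
        best={}
        for r in A:  # a segment serves only its nearest model line
            key=(r[3],tuple(r[1].ravel()))
            if key not in best or r[6]<best[key][6]: best[key]=r
        A=list(best.values())
        def f(q):
            M=list(lines(q)); R=[]
            for j,s,w,*_ in A: R+=list(((s-M[j][3])@M[j][5])*math.sqrt(w))
            return np.r_[R,np.array(q[2:4])/sx,*[np.array(q[4+2*i:6+2*i])/sp[i] for i in range(len(views))]]
        r=least_squares(f,q,loss="soft_l1",f_scale=.7); q=r.x
    C=np.sqrt(np.diag(np.linalg.pinv(r.jac.T@r.jac)))[:2]
    if verb:
        print("tilt",np.round(q[:2],2),"sd",np.round(C,2),"dxy",np.round(q[2:4],1),"px",np.round(q[4:],1),"cost",round(r.cost,2))
        M=list(lines(q)); print(" ".join("%d%s%d:%.1f(%.2f)"%(a[3],a[4],a[5],((a[1]-M[a[0]][3])@M[a[0]][5]).mean(),a[2]) for a in A))
    return q
E
python3 - <<'E'
from h import *
import pickle
w,s,t=pickle.load(open("v13.pkl","rb"))
for v in([w],[w,s],[w,s,t]):
  for q0 in([5,3],[5,4.5]): tfit(v,q0)
z=np.load("w1.npz"); cw=[z[k] for k in "KRt"]+["w"]; rd=lambda n:cv2.imread(f"pics/{n}.png")[:,:,::-1]
W=(cw,rd("w1")); S=(cam("scene"),rd("scene0")); T=(cam("top"),rd("top0"))
print("before")
for v in([W],[W,S],[W,S,T]): tfit(v,[5,3])
E
```

```text
tilt [4.88 3.39] sd [1.02 0.67] dxy [-0.6  0.9] px [ 0.2 -0.2] cost 4.27
0FLFR0:-0.5(0.94) 0FLFR0:2.3(0.07) 0FLFR1:-0.4(0.94) 0FLFR1:2.0(0.30) 0FLBL0:0.6(0.31) 0FLBL0:1.1(0.30) 0FLBL0:0.9(0.17) 0FLBL1:-0.3(1.04) 0FRBR0:-1.5(0.42) 0FRBR1:-0.4(0.42) 0FRBR1:-0.1(0.60) 0BLBR0:1.3(0.40) 0BLBR1:-0.0(0.42) 0BLBR1:0.4(0.22)
tilt [4.61 3.46] sd [0.98 0.66] dxy [-0.5  1. ] px [ 0.2 -0.2] cost 2.97
0FLFR0:-0.2(0.94) 0FLFR1:-0.1(0.94) 0FLBL0:0.6(0.31) 0FLBL0:1.1(0.30) 0FLBL0:0.9(0.17) 0FLBL1:-0.3(1.04) 0FRBR0:-1.5(0.42) 0FRBR1:-0.4(0.42) 0FRBR1:-0.1(0.60) 0BLBR0:1.5(0.40) 0BLBR1:0.2(0.42) 0BLBR1:0.3(0.22)
tilt [4.6 3.4] sd [0.61 0.61] dxy [-0.6  1. ] px [ 0.2 -0.2 -0.   0.3] cost 4.48
0FLFR0:-0.5(0.94) 0FLFR0:2.4(0.07) 0FLFR1:-0.4(0.94) 0FLFR1:2.1(0.30) 0FLBL0:0.6(0.31) 0FLBL0:1.1(0.30) 0FLBL0:0.9(0.17) 0FLBL1:-0.3(1.04) 0FRBR0:-1.5(0.42) 0FRBR1:-0.3(0.42) 0FRBR1:-0.1(0.60) 0BLBR0:1.4(0.40) 0BLBR1:0.0(0.42) 0BLBR1:0.2(0.22) 1FLFR0:0.1(0.95) 1FLBL0:-0.2(0.90) 1BLBR1:-0.1(0.32)
tilt [4.51 3.43] sd [0.61 0.6 ] dxy [-0.5  1. ] px [ 0.2 -0.2  0.   0.3] cost 3.14
0FLFR0:-0.2(0.94) 0FLFR1:-0.2(0.94) 0F
[... 1557 characters left out ...]
L0:0.9(0.30) 0FLBL0:1.2(0.21) 0FLBL1:-0.1(1.04) 0FRBR0:-1.0(0.92) 0FRBR1:-0.2(1.00) 0BLBR0:1.4(0.33) 0BLBR1:0.9(0.22) 0BLBR1:0.2(0.35) 1FLFR0:-0.1(0.98) 1FLBL0:0.0(0.97) 1FRBR1:-0.1(0.88) 1BLBR1:0.1(0.95)
tilt [4.09 3.14] sd [0.46 0.57] dxy [-0.7  2. ] px [ 0.2 -0.4 -0.1  0.1 -0.1 -0.4] cost 5.88
0FLFR0:-0.2(0.94) 0FLFR1:0.7(0.08) 0FLFR1:0.1(0.43) 0FLFR1:-0.4(0.38) 0FLBL0:0.9(0.30) 0FLBL0:1.2(0.21) 0FLBL1:-0.1(1.04) 0FRBR0:-1.0(0.92) 0FRBR1:-0.2(1.00) 0BLBR0:1.4(0.33) 0BLBR1:0.9(0.22) 0BLBR1:0.2(0.35) 1FLFR0:-0.1(0.98) 1FLBL0:0.0(0.97) 1FRBR1:-0.1(0.88) 1BLBR1:0.1(0.95) 2FLFR0:-0.2(0.98) 2FLBL0:0.7(0.72) 2FRBR0:0.5(0.31) 2FRBR1:-1.6(0.72) 2BLBR1:-0.3(0.25) 2BLBR1:-0.1(0.17) 2BLBR1:-0.0(0.24)
```

```bash
python3 - <<'E'
from h import *
k=stw(-.135,.1); print(k,stw(-.135,-.1)); plan([(*k,.18,1.65)]) ; p,a=pose(); print(p,a)
E
```

```text
(np.float64(0.4318172390701515), np.float64(0.05899596215984101)) (np.float64(0.44540676042644073), np.float64(-0.1405418159908314))
13 x [0, 0, 0, 0.0763]
6 x [0.0736, -0.0673, 0.0521, 0]
[ 0.5630286  -0.0634951   0.27374971] -3.0758188082862543
```

Emit:
{"method": "send_rows", "body": {"rows": [[0,0,0,0.0763],[0,0,0,0.0763],[0,0,0,0.0763],[0,0,0,0.0763],[0,0,0,0.0763],[0,0,0,0.0763],[0,0,0,0.0763],[0,0,0,0.0763],[0,0,0,0.0763],[0,0,0,0.0763],[0,0,0,0.0763],[0,0,0,0.0763]], "fingers": 0.45}}

```text
time: 32.8
eef_pos: [0.5631, -0.0632, 0.2741]
ee_rot: [-1.997, -2.425, 0.001]
ft_force: [-0.3, -0.5, 0.6]
width: 0.0418
gripper_force: 0.0
```

Emit:
{"method": "send_rows", "body": {"rows": [[0,0,0,0.0763],[0.0736,-0.0673,0.052,0],[0.0736,-0.0673,0.052,0],[0.0736,-0.0673,0.052,0],[0.0736,-0.0673,0.052,0],[0.0736,-0.0673,0.052,0],[0.0736,-0.0673,0.052,0],[0,0,0,0],[0,0,0,0],[0,0,0,0],[0,0,0,0]]}}

```text
time: 33.72
eef_pos: [0.4332, 0.059, 0.1813]
ee_rot: [2.132, 2.306, 0.002]
ft_force: [0.4, 1.4, -0.2]
width: 0.0418
gripper_force: 0.0
```

```bash
cat >> h.py <<'E'
def knob(k,z,f,yaws=np.arange(0,math.pi,math.pi/6),lean=np.eye(3),sh="knob"):
    c,im=shot("wrist",f); m=near("wrist","knob_left_grip knob_right_grip clamp_grip",proj(c,[[*k,z-.01]])[0],45)
    if m is None: print("no mask"); return
    q,o=fit(c,m,SH[sh],*k,z,yaws,lean); print(sh,np.round(q,4),"iou",round(o,3),"mask",m.sum()); return q
E
python3 - <<'E'
from h import *
print(pose(),np.round(sense()["joints"],2)); k=stw(-.135,.1)
q=knob(k,.078,"w14"); q=knob(k,.078,"w14",sh="wing")
plan([(*k,.066,1.65)])
E
```

```text
(array([0.4332368 , 0.05896285, 0.18128701]), 1.6490334933419555) [-0.53  0.33  0.35  2.29 -0.21  0.55  0.06]
knob [0.4311 0.0602 1.6066] iou 0.935 mask 3017
wing [0.4338 0.0605 1.3799] iou 0.495 mask 2991
3 x [-0.0005, -0.0003, 0.1277, 0]
```

Emit:
{"method": "send_rows", "body": {"rows": [[0.002,-0.006,0.12,0.026],[0,0,0.12,0],[0,0,0.1,0],[0,0,0.043,0],[0,0,0,0],[0,0,0,0]]}}

```text
time: 34.62
eef_pos: [0.4297, 0.0597, 0.0656]
ee_rot: [-2.178, -2.262, 0.003]
ft_force: [-0.0, 0.6, 0.6]
width: 0.0422
gripper_force: 0.0
```

Emit:
{"method": "send_rows", "body": {"rows": [[0,0,0,0],[0,0,0,0],[0,0,0,0],[0,0,0,0],[0,0,0,0]], "fingers": 0, "newtons": 30}}

```text
time: 35.03
eef_pos: [0.4304, 0.0603, 0.0666]
ee_rot: [2.177, 2.264, 0.002]
ft_force: [1.9, 0.4, 1.0]
width: 0.013
gripper_force: 3.4
```

Emit:
{"method": "send_rows", "body": {"rows": [[0,0,0,0],[0,0,0,-0.075],[0,0,0,-0.075],[0,0,0,-0.075],[0,0,0,-0.075],[0,0,0,-0.075],[0,0,0,-0.075],[0,0,0,0]]}}

```text
time: 35.7
eef_pos: [0.4313, 0.0605, 0.0666]
ee_rot: [1.248, 2.881, 0.003]
ft_force: [1.8, 0.5, 6.9]
width: 0.0117
gripper_force: 30.0
```

Emit:
{"method": "send_rows", "body": {"rows": [[0,0,0,-0.075],[0,0,0,-0.075],[0,0,0,-0.075],[0,0,0,-0.075],[0,0,0,-0.075],[0,0,0,-0.075],[0,0,0,-0.075],[0,0,0,-0.075],[0,0,0,-0.075],[0,0,0,-0.075],[0,0,0,0],[0,0,0,0]]}}

```text
time: 36.7
eef_pos: [0.4314, 0.0609, 0.0666]
ee_rot: [-0.553, 3.089, 0.001]
ft_force: [1.5, 1.9, 6.8]
width: 0.0121
gripper_force: 30.0
```

```bash
python3 - <<'E'
from h import *
print(pose(),np.round(sense()["joints"],2),sense()["wrist_torque"])
w=wv("w15"); s=shot("scene","s15"); t=shot("top","t15")
for v in([s],[s,t]): tfit(v,[0,0],minl=(15,15))
E
```

```text
(array([0.43135996, 0.0608774 , 0.0666128 ]), -2.7873662560065178) [-0.12  0.55 -0.21  2.37  0.44  0.26  1.2 ] [ 0.47926385 -0.14133651  0.04875938]
tilt [-0.46  0.16] sd [1.2  2.04] dxy [0. 0.] px [-0.  0.] cost 0.04
0FLBL0:-0.0(0.96) 0BLBR1:-0.1(0.32)
tilt [-0.49  0.2 ] sd [1.19 1.91] dxy [-0.2  0. ] px [-0.1 -0.   0.   0.5] cost 1.71
0FLBL0:-0.0(0.96) 0BLBR1:-0.2(0.32) 1FLFR0:-0.8(0.55) 1BLBR1:1.4(0.96)
```

Emit:
{"method": "send_rows", "body": {"rows": [[0,0,0,0],[0,0,0,0],[0,0,0,0],[0,0,-0.06,0],[0,0,-0.12,0],[0,0,-0.12,0],[0,0,-0.12,0],[0,0,-0.12,0],[0,0,0,0]], "fingers": 0.45}}

```text
time: 37.6
eef_pos: [0.4322, 0.0607, 0.2333]
ee_rot: [-0.549, 3.085, -0.001]
ft_force: [1.0, -0.0, -0.0]
width: 0.0417
gripper_force: 0.0
```

```bash
python3 - <<'E'
from h import *
p,a=pose(); print(p,a,sense()["time"])
l=stw(.01,.11); r=stw(.01,-.11); print(l,r)
plan([(*l,.275,SY+math.pi),(*r,.275,None)])
E
```

```text
[0.43217575 0.06068726 0.23333077] -2.789323718190978 37.6
(np.float64(0.5758026521615747), np.float64(0.07882525405068429)) (np.float64(0.5907511256534927), np.float64(-0.14066630191505536))
3 x [0, 0, 0, 0.0603]
4 x [-0.1204, 0.0069, -0.0347, 0]
6 x [0.0, -0.1222, -0.0, 0]
```

Emit:
{"method": "send_rows", "body": {"rows": [[0,0,0,0.0603],[0,0,0,0.0603],[0,0,0,0.0603],[-0.1204,0.0069,-0.0347,0],[-0.1204,0.0069,-0.0347,0],[-0.1204,0.0069,-0.0347,0],[-0.1204,0.0069,-0.0347,0],[0,0,0,0],[0,0,0,0],[0,0,0,0],[0,0,0,0]]}}

```text
time: 38.52
eef_pos: [0.5721, 0.0779, 0.2689]
ee_rot: [0.108, -3.138, 0.001]
ft_force: [-0.0, 0.3, -0.2]
width: 0.0421
gripper_force: 0.0
```

```bash
python3 - <<'E'
from h import *
import pickle
w=wv("w16"); s=shot("scene","s16"); t=shot("top","t16"); pickle.dump((w,s,t),open("v16.pkl","wb")); print(pose())
tfit([w],[0,0])
E
```

```text
(array([0.57267922, 0.07799632, 0.26953863]), -3.072830262955183)
tilt [-0.02  0.08] sd [0.46 0.66] dxy [-0.3  1.7] px [ 0.1 -0.1] cost 5.04
0FLFR0:-0.9(0.38) 0FLFR0:-1.1(0.23) 0FLFR0:1.5(0.07) 0FLFR0:-0.6(0.29) 0FLFR0:1.5(0.11) 0FLFR1:-0.3(0.38) 0FLFR1:-0.6(0.21) 0FLFR1:2.4(0.22) 0FLFR1:-0.1(0.32) 0FLBL0:0.2(0.15) 0FLBL0:1.7(0.17) 0FLBL1:-0.4(0.29) 0FLBL1:-0.5(0.23) 0FLBL1:-0.6(0.48) 0FRBR0:-0.5(0.78) 0FRBR1:0.7(0.20) 0FRBR1:0.3(0.65) 0BLBR0:1.4(0.57) 0BLBR1:0.1(0.63) 0BLBR1:0.3(0.27)
```

Emit:
{"method": "send_rows", "body": {"rows": [[0,-0.122,0,0],[0,-0.122,0,0],[0,-0.122,0,0],[0,-0.122,0,0],[0,-0.122,0,0],[0,-0.122,0,0],[0,0,0,0],[0,0,0,0],[0,0,0,0],[0,0,0,0]]}}

```text
time: 39.5
eef_pos: [0.5886, -0.1393, 0.2698]
ee_rot: [-0.111, 3.139, 0.001]
ft_force: [0.3, -0.2, -0.1]
width: 0.0419
gripper_force: 0.0
```

```bash
python3 - <<'E'
from h import *
import pickle
w1,s,t=pickle.load(open("v16.pkl","rb")); w2=wv("w17"); s2=shot("scene","s17"); t=shot("top","t17"); pickle.dump((w1,w2,s,s2,t),open("v17.pkl","wb")); print(pose())
for v in([w2],[w1,w2],[w1,w2,s2],[w1,w2,s,t]): 
  for q in([0,0],[1,1]): tfit(v,q,minl=(25,25,15,15))
pieces("wrist",w2[0],.075)
E
```

```text
(array([ 0.58875822, -0.13937647,  0.26976218]), -3.0707886988849493)
tilt [-0.88 -0.19] sd [0.47 0.59] dxy [-0.4  1.2] px [ 0.1 -0.1] cost 9.23
0FLFR0:-0.7(0.07) 0FLFR0:-1.4(0.27) 0FLFR0:-1.0(0.54) 0FLFR0:1.1(0.07) 0FLFR0:-1.0(0.08) 0FLFR0:1.0(0.13) 0FLFR1:1.7(0.18) 0FLFR1:-0.9(0.88) 0FLFR1:2.0(0.73) 0FLBL0:0.5(0.81) 0FLBL1:-0.4(1.02) 0FRBR0:-1.0(0.23) 0FRBR0:-0.6(0.59) 0FRBR1:1.4(0.27) 0FRBR1:-1.2(0.95) 0FRBR1:1.8(0.75) 0BLBR0:1.4(0.59) 0BLBR1:0.6(0.28) 0BLBR1:-0.1(0.67)
tilt [-0.88 -0.19] sd [0.47 0.59] dxy [-0.4  1.2] px [ 0.1 -0.1] cost 9.23
0FLFR0:-0.7(0.07) 0FLFR0:-1.4(0.27) 0FLFR0:-1.0(0.54) 0FLFR0:1.1(0.07) 0FLFR0:-1.0(0.08) 0FLFR0:1.0(0.13) 0FLFR1:1.7(0.18) 0FLFR1:-0.9(0.88) 0FLFR1:2.0(0.73) 0FLBL0:0.5(0.81) 0FLBL1:-0.4(1.02) 0FRBR0:-1.0(0.23) 0FRBR0:-0.6(0.59) 0FRBR1:1.4(0.27) 0FRBR1:-1.2(0.95) 0FRBR1:1.8(0.75) 0BLBR0:1.4(0.59) 0BLBR1:0.6(0.28) 0BLBR1:-0.1(0.67)
tilt [-0.5   0.03] sd [0.35 0.55] dxy [-0.5  1.5] px [ 0.4 -0.1 -0.1 -0.3] cost 16.25
0FLFR0:-1.1(0.38) 0FLFR0:-1.2(0.23) 0FLFR0:1.3(0.07) 0FLFR0:-0.8(0.29) 0FLFR0:1.2(0.10) 0FLFR1:-0.5(0.38) 0FLFR1:-0.8(0.21) 0FLF
[... 4576 characters left out ...]
0.07) 1FLFR0:-1.5(0.27) 1FLFR0:-1.1(0.54) 1FLFR0:1.0(0.07) 1FLFR0:-1.0(0.08) 1FLFR0:0.9(0.13) 1FLFR1:1.6(0.18) 1FLFR1:-1.0(0.88) 1FLFR1:2.0(0.73) 1FLBL0:1.1(0.81) 1FLBL1:0.2(1.02) 1FRBR0:-1.1(0.24) 1FRBR0:-0.9(0.59) 1FRBR1:1.2(0.27) 1FRBR1:-1.5(0.95) 1FRBR1:1.6(0.75) 1BLBR0:1.4(0.58) 1BLBR0:1.8(0.25) 1BLBR1:0.1(0.28) 1BLBR1:-0.1(0.66) 2FLFR0:0.1(0.99) 2FLBL0:0.3(0.68) 2FRBR0:0.2(0.85) 2BLBR1:-0.1(0.32) 3FLFR0:-0.6(0.83) 3FLBL0:0.5(0.87) 3BLBR0:-0.2(0.13) 3BLBR1:1.7(0.51)
piece 0.92 [325.2, 148.5, 62.8, 117.1] [ 0.5789 -0.1117 -1.5006] iou 0.974
piece 0.86 [418.7, 148.0, 79.9, 120.8] [ 0.5727 -0.0302 -1.4722] iou 0.972
piece 0.84 [488.6, 148.1, 93.0, 117.9] [ 0.5685  0.0295 -1.5375] iou 0.933
```

```bash
cat > g.py <<'E'
from h import *
import pickle
def gfit(views,q0,tol=(4,3,2,1.5,1.2),sx=1.0,skip=(),verb=0):
    """as tfit, with outer inset e0, inner inset e1 (mm) and rim height error eh free"""
    Ls=[lsd(v,25 if len(v[0])>3 else 15) for v in views]; nv=len(views)
    sp=[.6 if len(v[0])>3 else .8 for v in views]; q=np.r_[q0,0,0,np.zeros(2*nv),0,0,0]
    def lines(q):
        for i,v in enumerate(views):
            for a,b in SEG:
                for k,D in((0,CR),(1,IN)):
                    e=q[-3+k]; P3=np.array([D[a],D[b]],float); P3[:,:2]-=np.sign(P3[:,:2])*e; P3[:,2]+=q[-1]
                    P=proj(v[0],platept(P3,*np.radians(q[:2]))+[q[2]/1e3,q[3]/1e3,0])+q[4+2*i:6+2*i]
                    d=P[1]-P[0]; ln=np.linalg.norm(d); d/=ln; yield i,a+b,k,P[0],d,np.array([-d[1],d[0]]),ln
    for tl in tol:
        best={}
        for j,(i,e,k,p0,d,n,ln) in enumerate(lines(q)):
            if i>=nv or (i,e,k) in skip: continue
            for m,s in enumerate(Ls[i]):
                v=s[1]-s[0]; l=np.linalg.norm(v); o=(s-p0)@n; t=(s-p0)@d/ln
                if len(views[i][0])>3 and s[:,1].max()>308: continue
                if abs(v@n)/l<.04 and np.abs(o).max()<tl and -.02<t.mean()<1.02 and .1<l/ln<1.08:
                    r=[j,s,l/ln,i,e,k,np.abs(o).mean()]
                    if (i,m) not in best or r[6]<best[i,m][6]: best[i,m]=r
        A=list(best.values())
        def f(q):
            M=list(lines(q)); R=[]
            for j,s,w,*_ in A: R+=list(((s-M[j][3])@M[j][5])*math.sqrt(w))
            return np.r_[R,np.array(q[2:4])/sx,*[np.array(q[4+2*i:6+2*i])/sp[i] for i in range(nv)],q[-3],q[-2],q[-1]/.7]
        r=least_squares(f,q,loss="soft_l1",f_scale=.5); q=r.x
    C=np.sqrt(np.diag(np.linalg.pinv(r.jac.T@r.jac)))[:2]
    print("tilt",np.round(q[:2],2),"sd",np.round(C*.6,2),"dxy",np.round(q[2:4],1),"px",np.round(q[4:-3],1),"e",np.round(q[-3:],1),"n",len(A),"cost",round(r.cost,2))
    h=np.tan(np.radians(q[:2])); zl=135*h[1]+100*h[0]; zr=135*h[1]-100*h[0]; print("   turn needed left %.2f right %.2f rad"%(-zl/8,-zr/8))
    return q
E
python3 - <<'E'
from g import *
w1,w2,s,s2,t=pickle.load(open("v17.pkl","rb")); w0,s0,t0=pickle.load(open("v13.pkl","rb"))
for v in([w1],[w2],[s],[s2],[w1,w2],[w1,w2,s,s2],[w1,w2,s,s2,t]): gfit(v,[0,0])
print("pre");
for v in([w0],[w0,s0],[w0,s0,t0]): gfit(v,[4.6,3.4])
E
```

```text
tilt [-0.42 -0.3 ] sd [0.33 0.41] dxy [-0.4  1.6] px [ 0.2 -0.1] e [ 1.  -0.  -0.1] n 15 cost 1.62
   turn needed left 0.18 right -0.00 rad
tilt [-0.2  -0.51] sd [0.31 0.42] dxy [-0.7  0.6] px [ 0.1 -0.1] e [ 1.2 -0.4 -0. ] n 14 cost 1.9
   turn needed left 0.19 right 0.11 rad
tilt [-0.33  0.09] sd [0.59 0.95] dxy [-0. -0.] px [0.1 0. ] e [-0.1 -0.  -0. ] n 3 cost 0.15
   turn needed left 0.04 right -0.10 rad
tilt [-0.22 -0.03] sd [0.55 0.88] dxy [-0.   0.1] px [-0.   0.2] e [-0.1 -0.  -0. ] n 3 cost 0.09
   turn needed left 0.06 right -0.04 rad
tilt [-0.19 -0.5 ] sd [0.19 0.35] dxy [-0.7  1. ] px [ 0.4 -0.  -0.1 -0.1] e [ 1.1 -0.6 -0.3] n 32 cost 3.57
   turn needed left 0.19 right 0.11 rad
tilt [-0.22 -0.47] sd [0.16 0.32] dxy [-0.8  1. ] px [ 0.4 -0.  -0.1 -0.1  0.1 -0.2 -0.1  0.1] e [ 1.1 -0.6 -0.4] n 39 cost 4.23
   turn needed left 0.18 right 0.09 rad
tilt [-0.22 -0.46] sd [0.16 0.32] dxy [-0.7  1. ] px [ 0.4 -0.1 -0.1 -0.1  0.1 -0.2 -0.1  0.1  0.1 -0.3] e [ 1.1 -0.6 -0.3] n 42 cost 4.54
   turn needed left 0.18 right 0.09 rad
pre
tilt [4.99 2.77] sd [0.94 0.58] dxy [-0.1  0.5] px [ 0.1 -0. ] e [ 0.2  0.3 -0.1] n 8 cost 0.45
   turn needed left -1.91 right 0.28 rad
tilt [4.54 2.98] sd [0.44 0.49] dxy [-0.2  0.7] px [ 0.1 -0.1 -0.   0.3] e [ 0.2  0.3 -0.2] n 11 cost 0.68
   turn needed left -1.87 right 0.11 rad
tilt [4.63 2.95] sd [0.43 0.49] dxy [-0.2  0.6] px [ 0.2 -0.1 -0.1  0.3  0.4 -0.2] e [ 0.2  0.3 -0.2] n 14 cost 0.97
   turn needed left -1.88 right 0.14 rad
```

```bash
python3 - <<'E'
from h import *
k=stw(-.135,-.1); plan([(*k,.18,None)]); print(pose())
E
```

```text
5 x [0.0954, 0.0061, 0.0598, 0]
(array([ 0.58876739, -0.13960853,  0.26976659]), -3.071095385295964)
```

Emit:
{"method": "send_rows", "body": {"rows": [[0.0954,0.006,0.06,0],[0.0954,0.006,0.06,0],[0.0954,0.006,0.06,0],[0.0954,0.006,0.06,0],[0.0954,0.006,0.06,0],[0,0,0,0],[0,0,0,0],[0,0,0,0]]}}

```text
time: 40.37
eef_pos: [0.4467, -0.1414, 0.1802]
ee_rot: [-0.109, 3.138, -0.0]
ft_force: [-0.2, 0.1, 0.1]
width: 0.0415
gripper_force: 0.0
```

```bash
python3 - <<'E'
from h import *
print(pose(),np.round(sense()["joints"],2)); k=stw(-.135,-.1)
q=knob(k,.078,"w18"); print(q)
plan([(q[0],q[1],.066,None)])
E
```

```text
(array([ 0.4466845 , -0.14140053,  0.18019292]), -3.0722247151632613) [ 0.43  0.37 -0.32  2.2   0.2   0.6   1.6 ]
knob [ 0.4446 -0.139   0.0694] iou 0.929 mask 3014
[ 0.44464389 -0.13902579  0.0694095 ]
3 x [0.0021, 0.0029, 0.1268, 0]
```

Emit:
{"method": "send_rows", "body": {"rows": [[0.004,0.007,0.12,0],[0,0,0.12,0],[0,0,0.1,0],[0,0,0.04,0],[0,0,0,0],[0,0,0,0]]}}

```text
time: 41.07
eef_pos: [0.4443, -0.1393, 0.0653]
ee_rot: [0.109, -3.139, -0.0]
ft_force: [0.3, -0.0, 0.0]
width: 0.0418
gripper_force: 0.0
```

Emit:
{"method": "send_rows", "body": {"rows": [[0,0,0,0],[0,0,0,0],[0,0,0,0],[0,0,0,0],[0,0,0,0],[0,0,0,0],[0,0,0,0.035],[0,0,0,0.035],[0,0,0,0],[0,0,0,0]], "fingers": 0}}

```text
time: 41.9
eef_pos: [0.4443, -0.1395, 0.0658]
ee_rot: [0.062, 3.14, -0.0]
ft_force: [0.3, 1.1, 2.8]
width: 0.0118
gripper_force: 30.0
```

Emit:
{"method": "send_rows", "body": {"rows": [[0,0,0,0],[0,0,0,0],[0,0,0,0],[0,0,-0.06,0],[0,0,-0.12,0],[0,0,-0.12,0],[0,0,-0.1,0],[0,0,0,0],[0,0,0,0]], "fingers": 0.45}}

```text
time: 42.65
eef_pos: [0.4445, -0.1402, 0.187]
ee_rot: [0.066, 3.138, -0.002]
ft_force: [-0.4, -0.3, -0.5]
width: 0.0416
gripper_force: 0.0
```

```bash
python3 - <<'E'
from h import *
print(pose()); k=stw(-.135,-.1); q=knob(k,.078,"w19",[0,.2])
k=stw(-.135,.1); a=(pose()[1]); print("left wing expected yaw", 3.496)
plan([(*k,.19,3.496)]); print(np.round(sense()["joints"],2))
E
```

```text
(array([ 0.44454296, -0.14024748,  0.18700536]), 3.0998373953669236)
knob [ 0.4445 -0.1394 -0.0162] iou 0.933 mask 2893
left wing expected yaw 3.496
4 x [0, 0, 0, -0.0629]
6 x [-0.0323, 0.1057, -0.0031, 0]
[ 0.42  0.36 -0.3   2.2   0.18  0.61  1.51]
```

Emit:
{"method": "send_rows", "body": {"rows": [[0,0,0,-0.063],[0,0,0,-0.063],[0,0,0,-0.063],[0,0,0,-0.063],[-0.032,0.106,0,0],[-0.032,0.106,0,0],[-0.032,0.106,0,0],[-0.032,0.106,0,0],[-0.032,0.106,0,0],[-0.032,0.106,0,0],[0,0,0,0],[0,0,0,0]]}}

```text
time: 43.85
eef_pos: [0.4311, 0.0611, 0.1846]
ee_rot: [0.561, -3.089, -0.001]
ft_force: [0.2, -1.1, 0.0]
width: 0.0419
gripper_force: 0.0
```

Emit:
{"method": "send_rows", "body": {"rows": [[0,0,0,0],[0,0,0,0]]}}

```text
time: 44.02
eef_pos: [0.4315, 0.058, 0.185]
ee_rot: [0.551, -3.091, 0.001]
ft_force: [-0.1, -0.4, 0.4]
width: 0.0419
gripper_force: 0.0
```

```bash
python3 - <<'E'
from h import *
print(pose()); k=stw(-.135,.1); q=knob(k,.078,"w20",[.2,.5])
plan([(.4315,.0600,.066,q[2]+math.pi)])
E
```

```text
(array([0.43145041, 0.05802703, 0.18495658]), -2.7885085389272035)
knob [0.4308 0.0601 0.3489] iou 0.92 mask 2885
4 x [-0.0003, 0.0015, 0.0996, 0]
```

Emit:
{"method": "send_rows", "body": {"rows": [[-0.001,0.006,0.12,0],[0,0,0.12,0],[0,0,0.1,0],[0,0,0.056,0],[0,0,0,0],[0,0,0,0]]}}

```text
time: 44.72
eef_pos: [0.431, 0.0608, 0.0664]
ee_rot: [0.554, -3.09, 0.001]
ft_force: [-0.5, -0.3, 0.2]
width: 0.0423
gripper_force: 0.0
```

Emit:
{"method": "send_rows", "body": {"rows": [[0,0,0,0],[0,0,0,0],[0,0,0,0],[0,0,0,0],[0,0,0,0],[0,0,0,0],[0,0,0,0.04],[0,0,0,0.04],[0,0,0,0],[0,0,0,0]], "fingers": 0}}

```text
time: 45.55
eef_pos: [0.4318, 0.061, 0.0674]
ee_rot: [-0.357, 3.12, -0.001]
ft_force: [-0.4, -0.8, 8.2]
width: 0.012
gripper_force: 30.0
```

Emit:
{"method": "send_rows", "body": {"rows": [[0,0,0,0],[0,0,0,0],[0,0,0,0],[0,0,-0.06,0],[0,0,-0.12,0],[0,0,-0.12,0],[0,0,-0.1,0],[0,0,0,0],[0,0,0,0]], "fingers": 0.45}}

```text
time: 46.3
eef_pos: [0.4323, 0.0609, 0.1882]
ee_rot: [-0.357, 3.117, -0.0]
ft_force: [-0.5, -0.0, -0.6]
width: 0.0418
gripper_force: 0.0
```

```bash
python3 - <<'E'
from h import *
print(pose()); l=stw(.02,.11); r=stw(.02,-.11)
plan([(*l,.275,SY+math.pi),(*r,.275,None)])
E
```

```text
(array([0.4322589 , 0.06089194, 0.18819301]), -2.9137078372027134)
2 x [0, 0, 0, 0.0509]
5 x [-0.103, 0.0054, -0.0579, 0]
6 x [0.0, -0.1222, -0.0, 0]
```

Emit:
{"method": "send_rows", "body": {"rows": [[0,0,0,0.051],[0,0,0,0.051],[-0.103,0.0054,-0.058,0],[-0.103,0.0054,-0.058,0],[-0.103,0.0054,-0.058,0],[-0.103,0.0054,-0.058,0],[-0.103,0.0054,-0.058,0],[0,0,0,0],[0,0,0,0],[0,0,0,0],[0,0,0,0]]}}

```text
time: 47.22
eef_pos: [0.5833, 0.0795, 0.2721]
ee_rot: [0.108, -3.137, 0.001]
ft_force: [0.2, -0.1, 0.9]
width: 0.0419
gripper_force: 0.0
```

```bash
python3 - <<'E'
from g import *
w=wv("w21"); s=shot("scene","s21"); pickle.dump((w,s),open("v21.pkl","wb"))
E
```

Emit:
{"method": "send_rows", "body": {"rows": [[0,-0.122,0,0],[0,-0.122,0,0],[0,-0.122,0,0],[0,-0.122,0,0],[0,-0.122,0,0],[0,-0.122,0,0],[0,0,0,0],[0,0,0,0],[0,0,0,0],[0,0,0,0]]}}

```text
time: 48.15
eef_pos: [0.5998, -0.1377, 0.2738]
ee_rot: [0.111, -3.139, -0.001]
ft_force: [-0.1, -0.6, -0.0]
width: 0.0419
gripper_force: 0.0
```

```bash
python3 - <<'E'
from g import *
w1,s=pickle.load(open("v21.pkl","rb")); w2=wv("w22"); s2=shot("scene","s22"); t=shot("top","t22"); pickle.dump((w1,w2,s,s2,t),open("v22.pkl","wb"))
for v in([w1],[w2],[s],[s2],[w1,w2],[w1,w2,s,s2],[w1,w2,s,s2,t]): gfit(v,[0,0])
pieces("wrist",w2[0],.075)
cl=(.5856,-.2196); q=knob(cl,.082,"w22k",sh="clamp"); print(pose(),np.round(sense()["joints"],2))
a=np.hstack([cv2.resize(w2[1][:320,:,::-1],(400,200)),cv2.resize(w1[1][:320,:,::-1],(400,200))])
b=cv2.resize(s2[1][185:305,220:420,::-1],(667,400),interpolation=cv2.INTER_CUBIC); b=np.pad(b,((0,0),(0,133),(0,0)))
cv2.imwrite("pics/c22.png",np.vstack([a,b]))
E
```

```text
tilt [-0.22 -0.17] sd [0.29 0.49] dxy [-0.6  1.5] px [ 0.2 -0.1] e [ 1.1 -0.5 -0.2] n 14 cost 2.05
   turn needed left 0.10 right 0.00 rad
tilt [-0.26  0.03] sd [0.28 0.42] dxy [-0.7  0.6] px [ 0.1 -0.1] e [ 1.2 -0.5  0. ] n 12 cost 1.82
   turn needed left 0.05 right -0.07 rad
tilt [-0.04 -0.26] sd [0.56 1.04] dxy [0.1 0. ] px [-0.2 -0. ] e [-0.1  0.1  0. ] n 6 cost 0.48
   turn needed left 0.09 right 0.07 rad
tilt [-0.23  0.55] sd [0.55 0.86] dxy [-0.   0.1] px [-0.   0.2] e [-0.1 -0.  -0. ] n 3 cost 0.1
   turn needed left -0.11 right -0.21 rad
tilt [-0.22 -0.02] sd [0.17 0.34] dxy [-0.7  1. ] px [ 0.5 -0.1 -0.1 -0.1] e [ 1.1 -0.6 -0.3] n 26 cost 3.18
   turn needed left 0.05 right -0.04 rad
tilt [-0.21  0.03] sd [0.16 0.32] dxy [-0.7  1.1] px [ 0.4 -0.1 -0.1 -0.1  0.1 -0.  -0.1  0.1] e [ 1.1 -0.6 -0.3] n 34 cost 3.43
   turn needed left 0.04 right -0.06 rad
tilt [-0.21  0.04] sd [0.16 0.32] dxy [-0.7  1. ] px [ 0.4 -0.1 -0.1 -0.1  0.1 -0.  -0.1  0.1  0.1 -0.3] e [ 1.1 -0.6 -0.3] n 37 cost 3.79
   turn needed left 0.03 right -0.06 rad
piece 0.79 [418.0, 135.2, 78.5, 117.1] [ 0.5733 -0.0303 -1.4774] iou 0.957
piece 0.72 [486.1, 133.4, 93.8, 122.7] [ 0.5691  0.0288 -1.5328] iou 0.919
piece 0.6 [325.9, 138.1, 59.1, 113.5] [ 0.5789 -0.1119 -1.4965] iou 0.961
clamp [ 0.5856 -0.2197  0.6696] iou 0.933 mask 1959
(array([ 0.60009238, -0.13895964,  0.27384063]), -3.0723508081176836) [ 0.37  0.43 -0.34  1.78  0.17  0.96  1.6 ]
```

View pics/c22.png

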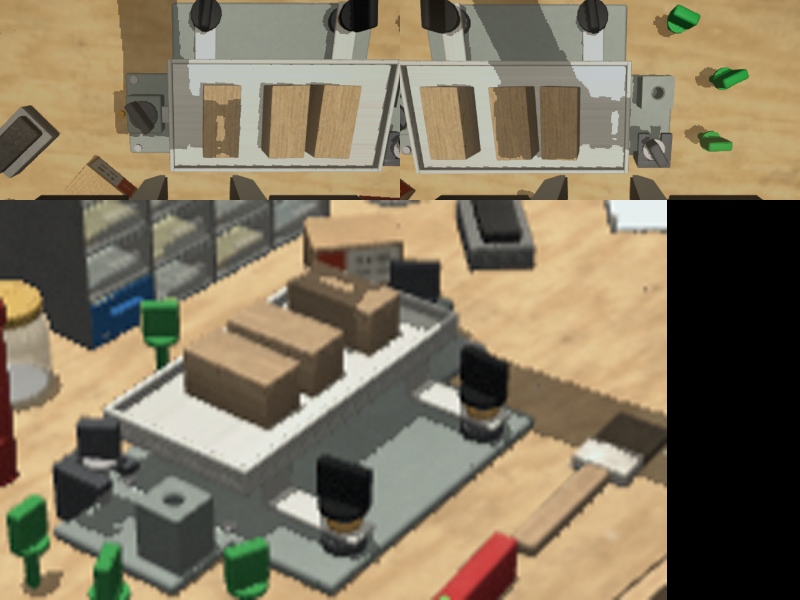

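```bash
python3 - <<'E'
from h import *
p,a=pose(); plan([(.5856,-.2197,.19,.67)])
E
```

```text
21 x [0, 0, 0, 0.077]
4 x [-0.0512, 0.0452, 0.0699, 0]
```

Emit:
{"method": "send_rows", "body": {"rows": [[0,0,0,0.077],[0,0,0,0.077],[0,0,0,0.077],[0,0,0,0.077],[0,0,0,0.077],[0,0,0,0.077],[0,0,0,0.077],[0,0,0,0.077],[0,0,0,0.077],[0,0,0,0.077],[0,0,0,0.077],[0,0,0,0.077]], "fingers": 0.32}}

```text
time: 49.55
eef_pos: [0.6001, -0.1392, 0.2739]
ee_rot: [2.01, 2.414, 0.0]
ft_force: [0.0, 0.2, 0.2]
width: 0.0299
gripper_force: 0.0
```

Emit:
{"method": "send_rows", "body": {"rows": [[0,0,0,0.077],[0,0,0,0.077],[0,0,0,0.077],[0,0,0,0.077],[0,0,0,0.077],[0,0,0,0.077],[0,0,0,0.077],[0,0,0,0.077],[0,0,0,0.077],[0,0,0,0],[0,0,0,0]]}}

```text
time: 50.47
eef_pos: [0.6001, -0.139, 0.2737]
ee_rot: [2.964, 1.04, -0.0]
ft_force: [-0.1, -0.1, 0.6]
width: 0.0295
gripper_force: 0.0
```

Emit:
{"method": "send_rows", "body": {"rows": [[-0.051,0.045,0.07,0],[-0.051,0.045,0.07,0],[-0.051,0.045,0.07,0],[-0.051,0.045,0.07,0],[0,0,0,0],[0,0,0,0],[0,0,0,0]]}}

```text
time: 51.05
eef_pos: [0.5861, -0.2192, 0.1902]
ee_rot: [-2.965, -1.036, -0.001]
ft_force: [0.6, 0.6, -0.5]
width: 0.03
gripper_force: 0.0
```

```bash
python3 - <<'E'
from h import *
print(pose(),np.round(sense()["joints"],2)); q=knob((.5856,-.2197),.082,"w23",[.5,.8],sh="clamp")
if q is not None: plan([(q[0],q[1],.071,q[2])])
E
```

```text
(array([ 0.58608971, -0.21921518,  0.19019607]), 0.6724771296717351) [ 0.08  0.52  0.28  1.88 -0.2   0.77 -0.43]
clamp [ 0.5859 -0.2196  0.6548] iou 0.945 mask 2912
1 x [0, 0, 0, np.float64(0.0113)]
4 x [-0.0009, 0.0003, 0.0998, 0]
```

Emit:
{"method": "send_rows", "body": {"rows": [[0,0,0.12,0.01],[0,0,0.12,0],[0,0,0.1,0],[0,0,0.057,0],[0,0,0,0],[0,0,0,0]]}}

```text
time: 51.75
eef_pos: [0.5858, -0.2192, 0.0707]
ee_rot: [-2.974, -1.011, 0.001]
ft_force: [0.6, -0.3, -0.5]
width: 0.0293
gripper_force: 0.0
```

Emit:
{"method": "send_rows", "body": {"rows": [[0,0,0,0],[0,0,0,0],[0,0,0,0],[0,0,0,0],[0,0,0,0],[0,0,0,0]], "fingers": 0, "newtons": 50}}

```text
time: 52.25
eef_pos: [0.5859, -0.2191, 0.0722]
ee_rot: [-2.974, -1.011, -0.002]
ft_force: [-2.5, 2.0, 7.1]
width: 0.0116
gripper_force: 50.0
```

Emit:
{"method": "send_rows", "body": {"rows": [[0,0,0,0.075],[0,0,0,0.075],[0,0,0,0.075],[0,0,0,0.075],[0,0,0,0.075],[0,0,0,0.075],[0,0,0,0.075],[0,0,0,0.075],[0,0,0,0.075],[0,0,0,0.075],[0,0,0,0],[0,0,0,0]]}}

```text
time: 53.25
eef_pos: [0.586, -0.2198, 0.0723]
ee_rot: [-3.034, 0.815, -0.003]
ft_force: [-3.0, 0.1, 6.9]
width: 0.0122
gripper_force: 50.0
```

```bash
python3 - <<'E'
from h import *
s=sense(); print(pose(),np.round(s["joints"],2),s["wrist_torque"],s["ft_force"],s["width"])
E
```

```text
(array([ 0.58598079, -0.21979735,  0.0722518 ]), -0.5245675352229958) [-0.08  0.73  0.54  1.97 -0.65  0.61 -1.2 ] [ 0.13819962  0.64944801 -0.14399793] [-3.0379407   0.11228997  6.92758619] 0.012169017813071233
```

Emit:
{"method": "send_rows", "body": {"rows": [[0,0,0,0],[0,0,0,0],[0,0,0,0],[0,0,-0.06,0],[0,0,-0.12,0],[0,0,-0.12,0],[0,0,-0.12,0],[0,0,-0.1,0],[0,0,0,0],[0,0,0,0]], "fingers": 0.32}}

```text
time: 54.08
eef_pos: [0.5865, -0.2198, 0.2285]
ee_rot: [-3.034, 0.812, -0.006]
ft_force: [-0.0, -0.5, 0.4]
width: 0.0298
gripper_force: 0.0
```

```bash
python3 - <<'E'
from g import *
print(pose()); q=knob((.5859,-.2196),.082,"w24",[-.6,-.2,.3,.6],sh="clamp")
p,a=pose(); r=stw(.02,-.08); plan([(*r,.275,SY+math.pi)])
E
```

```text
(array([ 0.58648396, -0.21983333,  0.22850399]), -0.5230904831113822)
clamp [ 0.5859 -0.2198 -0.5935] iou 0.924 mask 2237
21 x [0, 0, 0, 0.0773]
4 x [-0.0175, 0.0899, -0.0414, 0]
```

```bash
python3 - <<'E'
from h import *
r=stw(-.02,0); plan([(*r,.285,SY)])
E
```

```text
5 x [0, 0, 0, -0.0753]
6 x [-0.0105, -0.1044, -0.0331, 0]
```

Emit:
{"method": "send_rows", "body": {"rows": [[0,0,0,-0.075],[0,0,0,-0.075],[0,0,0,-0.075],[0,0,0,-0.075],[0,0,0,-0.075],[-0.0105,-0.104,-0.033,0],[-0.0105,-0.104,-0.033,0],[-0.0105,-0.104,-0.033,0],[-0.0105,-0.104,-0.033,0],[-0.0105,-0.104,-0.033,0],[-0.0105,-0.104,-0.033,0],[0,0,0,0]]}}

```text
time: 55.28
eef_pos: [0.5542, -0.0275, 0.286]
ee_rot: [-3.137, -0.114, 0.002]
ft_force: [0.4, 1.2, 0.3]
width: 0.0296
gripper_force: 0.0
```

Emit:
{"method": "send_rows", "body": {"rows": [[0,0,0,0],[0,0,0,0],[0,0,0,0]]}}

```text
time: 55.53
eef_pos: [0.5543, -0.0355, 0.2854]
ee_rot: [3.139, 0.1, -0.002]
ft_force: [0.7, 0.1, -0.3]
width: 0.0298
gripper_force: 0.0
```

```bash
python3 - <<'E'
from g import *
print(pose()); w1,w2,s,s2,t=pickle.load(open("v22.pkl","rb"))
w3=wv("w25"); s3=shot("scene","s25"); 
for v in([w3],[w3,s3],[w1,w2,w3,s,s2,s3]): gfit(v,[0,0])
pieces("wrist",w3[0],.075)
n=stw(.044,.189); m=near("wrist","pin",proj(w3[0],[[*n,.09]])[0],40)
if m is not None: print("pin",fit(w3[0],m,SH["pin"],*n,.066,[.6]))
q=knob((.5859,-.2196),.082,"w25k",[-.6],sh="clamp")
cv2.imwrite("pics/w25b.png",w3[1][:,:,::-1])
E
```

```text
(array([ 0.55426936, -0.03547177,  0.28541647]), 0.06368828739715542)
tilt [-0.12  0.22] sd [0.44 0.44] dxy [-0.1  1.4] px [-0.2  0. ] e [ 1.2 -0.3 -0.2] n 12 cost 1.65
   turn needed left -0.04 right -0.09 rad
tilt [-0.14  0.19] sd [0.35 0.4 ] dxy [-0.1  1.4] px [-0.2 -0.   0.1  0.3] e [ 1.1 -0.3 -0.3] n 15 cost 1.83
   turn needed left -0.02 right -0.09 rad
tilt [-0.19  0.1 ] sd [0.14 0.24] dxy [-0.6  1.3] px [ 0.1 -0.2 -0.2 -0.2 -0.3 -0.5  0.1 -0.1 -0.   0.   0.   0.1] e [ 1.  -0.6 -0.7] n 49 cost 4.69
   turn needed left 0.01 right -0.07 rad
piece 0.88 [279.9, 133.5, 61.9, 115.3] [ 0.5739 -0.0293 -1.484 ] iou 0.961
piece 0.7 [206.0, 135.1, 69.5, 113.8] [ 0.5698  0.0296 -1.5358] iou 0.976
piece 0.56 [379.3, 134.9, 67.9, 110.8] [ 0.5795 -0.1109 -1.5065] iou 0.964
pin (array([0.60446716, 0.16035782, 0.78221601]), np.float64(0.8724929694984394))
clamp [ 0.5863 -0.2191 -0.6493] iou 0.929 mask 2286
```

View pics/w25b.png

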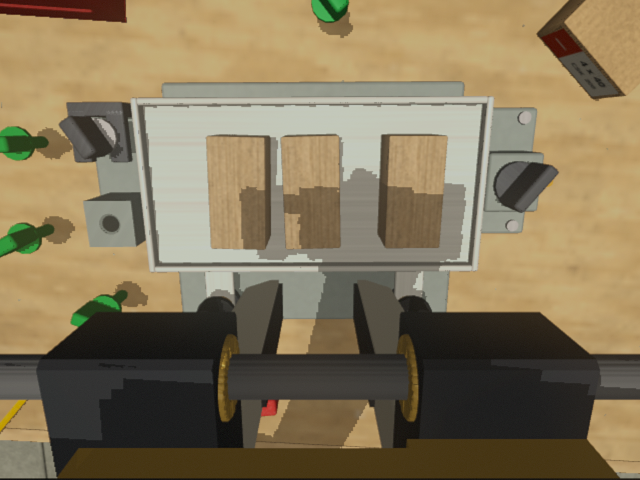

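The last wrist picture shows three blocks flat on the plate (rows 133–250), the pin in the notch (about 90, 135), the bore empty (110, 223) and the clamp wing turned (525, 187). The tilt fits to within about 0.2°, and the robot is clear of everything.

```bash
python3 -c "
from bench import *
print(job_done())"
```

```text
the job is handed in; nothing more can be done
None
```

The job is handed in: the steel pin hangs in the notch, all three oak blocks lie flat on the plate, the camera fit puts the plate within about 0.2° of level (fit uncertainty up to about 0.25°), and the clamp knob has turned its full 1.25 rad past the detent.

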